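Stamp the printing blocks

TASK

Mark the ends of all the printing blocks on the violet panel with the bench stamp: lay each flat in a lane of the nest of its own, lengthwise between striker and backstop, swing the toggle clamp over onto them, draw the striker back until its sear catches and let go of it, then press the trip pad so that it fires. Afterwards swing the clamp fully open again and lay all the blocks flat, grey side up, in the plywood tray, leaving the striker uncocked and the other things on the table where they are.

Things in the scene. Friction and masses are not known exactly. Their poses are not given: they have to be found in the camera images.
- stamp: fixed bench stamp, plate 12 mm thick, x -185 to 90, y -100 to 100 (-38 to 130 at the rear), barrel 50 high at x -170 to -135. Origin on the table under the nest's centre; x away from the robot along the stroke, y left. Nest: 3 flat lanes side by side in y, between guides; a block lies lengthwise (x) between backstop (face at x 36.5, 45 high) and striker face (x -45 at rest; pushed back, it springs forward)
- striker (a joint): the striker's travel in m: 0 at rest, grows as it is drawn back (stamp's -x) against 300 N/m; 12 N at the catch, up to 16 N in all. At 0.040 the sear pops up and holds it; it goes on to a stop at 0.047 and settles at 0.040 when let go. Let go sooner, it springs forward. Tripped, it shoots past 0 onto the blocks' ends, then rests near 0
- striker_handle (a point): centre of the striker's upright black handle paddle, moves with it: 14 mm thick along the stamp's x, 60 wide along y, top 15 above and lower edge 21 below this point; at rest at x -80, y 0, z 92 mm of the stamp. Pinch it from above, fingers fore and aft (stamp's x), and draw it straight back
- sear (a joint): how far the sear's trip pad is pushed down in m: 0 up (sprung), 0.014 at the bottom; with the striker held it lets go at about 0.009 or deeper. Takes 2 to 4 N
- sear_pad (a point): top centre of the sear's round black trip pad, 30 mm across, on the left side of the stamp (x = -101, y = 110, z = 56 mm of the stamp when up); press straight down to fire the striker
- clamp (a joint): angle of the toggle clamp arm in rad: 0 fully open (up and leaning away from the robot), grows as it swings over towards the robot and down; 1.8 closed on blocks in the nest. An over-centre spring drives it on to the nearer end (middle at 0.9); it takes up to 1 N m, about 10 N at the bar. Closed on an empty nest it reads 1.89
- clamp_bar (a point): middle of the clamp's black round handle bar, 14 mm thick, 150 long, level along the stamp's y, 98 mm from the hinge line. Closed: x -25, z 87 mm of the stamp; fully open: x 113, z 153. The arms are at its ends (y -76, 76), its middle is free to pinch from above; follow the arc, it turns between the fingers
- clamp_hinge (a point): middle of the clamp's hinge line, which runs along the stamp's y: x = 70, z = 65 mm of the stamp
- tray: shallow open plywood tray fixed to the table, 250 x 120 mm, 28 mm high, walls and floor 5 mm. Origin under its centre; x along its length, z up
- panel: canvas panel fixed to the table, 330 x 135 mm, 3 mm thick, painted violet, on which the blocks wait at the start; origin under its centre, x along its length
- lane0 (a point): centre of the floor of lane 0 of the nest (12 mm above the table), axes as the stamp's; 81 mm long in x (-45 to 36 mm) and 48 mm wide in y between low guide blocks 24 mm high, which stand only near its ends (x -33 to -21 and 18 to 36 mm), so that fingers fit in between beside a block's middle; next lane 66 mm away in y
- lane1 (a point): centre of the floor of lane 1 of the nest (12 mm above the table), axes as the stamp's; 81 mm long in x (-45 to 36 mm) and 48 mm wide in y between low guide blocks 24 mm high, which stand only near its ends (x -33 to -21 and 18 to 36 mm), so that fingers fit in between beside a block's middle; next lane 66 mm away in y
- lane2 (a point): centre of the floor of lane 2 of the nest (12 mm above the table), axes as the stamp's; 81 mm long in x (-45 to 36 mm) and 48 mm wide in y between low guide blocks 24 mm high, which stand only near its ends (x -33 to -21 and 18 to 36 mm), so that fingers fit in between beside a block's middle; next lane 66 mm away in y
- block1_mid (a point): centre of a wooden printing block with a grey linoleum top: 70 mm long (its x), 40 mm wide (its y), 34 mm high (its z, up); about 100 g. Two or three such blocks are there; an absent one is None
- block2_mid (a point): centre of a wooden printing block with a grey linoleum top: 70 mm long (its x), 40 mm wide (its y), 34 mm high (its z, up); about 100 g. Two or three such blocks are there; an absent one is None
- block3_mid (a point): centre of a wooden printing block with a grey linoleum top: 70 mm long (its x), 40 mm wide (its y), 34 mm high (its z, up); about 100 g. Two or three such blocks are there; an absent one is None
- brush_jar: bystander, not to be disturbed: blue jar with brushes, 72 mm wide, 170 mm high, origin under its centre
- ink_tin: bystander, not to be disturbed: steel tin, 84 mm wide, 100 mm high, origin under its centre
- glue_bottle: bystander, not to be disturbed: white glue bottle, 56 mm wide, 150 mm high, origin under its centre
- tape_roll: bystander, not to be disturbed: roll of tape lying flat, 74 mm wide, 25 mm high, origin under its centre
- ink_roller: bystander, not to be disturbed: ink roller lying on the table, 155 mm long along its x, 32 mm high
- palette_knife: bystander, not to be disturbed: palette knife lying on the table, 200 mm long along its x
- mug: bystander, not to be disturbed: terracotta mug, 76 mm wide, 85 mm high, handle on its y side, origin under its centre
Things that resemble listed ones, but are neither listed nor needed, are in the scene too. Leave any turquoise look-alike of the part that bears block3_mid alone.

How it is judged:
By the outcome, as a careful person would: the job done as asked, in the order asked, and still so for the second after the job is handed in, with the robot touching nothing.
Of block1, block2, block3 only 2 to 3 are there at a start; the rules pass over those that are not, and their reading is None.
At some moment in a run one of block1, block2, block3 may be knocked a few centimetres aside while the robot is not near it.
Once in a run the grip may slacken for a moment while it holds something.
It also fails if it takes over 210 s, if anything falls off the work surface, if the arm or the gripper's body presses on something with over 40 N, if the wrist force passes 120 N, or if a joint passes its speed limit or range.

ROBOT

A 6-joint arm with a two-finger parallel gripper is mounted at the origin on the work surface. World frame = base frame: x ahead of the robot, y to its left, z up, the work surface at z = 0. Lengths are in m, angles in rad, forces in N, time in s.
With the tool pointing down it reaches from about 0.4 to 0.825 m from the base axis. Payload 7 kg.
Tool frame: the origin (TCP) lies at the centre of the arm's flange, where the gripper is bolted on; the fingertips stand 178 mm ahead of it and the grasp point (between the pads) lies 159 mm ahead of it; z points along the fingers, y is the direction in which the jaws open and shut (so a half turn about z gives the same grasp; the last joint's range is limited). The gripper opens to 88 mm and grips with 3 to 60 N. Pads are 19 mm wide; open, the fingers measure 130 mm over their backs; the gripper's body (78 mm by 193 mm) begins 47 mm behind the grasp point.
Start: joints at [1.591, 0.359, 0.012, 0, -1.224, -0.288], TCP at [0.179, 0.651, 0.405] pointing down, gripper open.
Joint ranges: [-3.07, 3.07], [-1.43, 2.12], [-1.02, 1.25], [-3.03, 1.67], [-3.05, -0], [-3.03, 3.03]. Speed limits (rad/s): [2.39, 2.39, 3.01, 3.14, 3.14, 3.14].

INTERFACE

Orientations are given as [roll, pitch, yaw] about the fixed x, y, z axes, in that order (R = Rz(yaw) Ry(pitch) Rx(roll)).
In Python, from station import arm gives the robot as it stands.
- The arm moves only by the shell command python3 -m handwheel 'ROWS' [OPENING] [FORCE]. ROWS is JSON, a list of rows, each a list of 4 numbers: the shift along the world's x, y, z in cm, then the turn about the world's z in rad. In form: [[dx, dy, dz, yaw], ...]. A call has 1 to 20 rows; each row shifts and turns the commanded pose from where the row before left it; what a row does not reach is not made up. A row lasts 1/10 s, in which the tool goes at most 50 mm and 8.59 degrees, less where a joint would pass 70% of its speed; a pose out of reach is approached as far as the arm can. A call is refused whole if a number of a shift passes 5 or a number of a turn 0.15, either way. A call with a gripper value outside its range is refused whole. OPENING is the closure, from 0 (fully open) to 1 (shut), set as the call begins (- or left out, the last holds). The fingers move at their own pace and stop on an object; FORCE is the grip in N (left out, the last holds). Time passes only in rows, so rows that do not move let the fingers close. It gives the time, the measured TCP pose, the force and the opening at its end, in the units of the state.
- arm.get_state(): the state, without advancing time (a new reading comes with each control period).
- arm.grab_frame(name): name is "scene" or "top"; returns a dict with "image" (480x640x3 uint8, red, green, blue), "depth" (480x640 float32, m along the optical axis (not along the pixel's ray), 0 where there is no reading), "vfov" (degrees; the focal length in pixels is half the picture's height over the tangent of half this angle, whatever the lens; pixels are square), "cx", "cy" (the principal point, pixels), "rvec" (rotation vector, rad) and "tvec" (3), from world to camera coordinates, as OpenCV has them. Camera axes: x right, y down, z forward; pixel columns grow to the right and rows downward; lengths in m; the calibration is good to about 2 mm. A picture is of the moment at which its call begins.
- arm.job_done(): hands the job in, once; it reports no verdict.
The state is a dict: "t": time; "q": joint angles; "qd": joint speeds; "joint_efforts": joint torques, N m; "eef_pos": TCP position; "ee_rot": TCP orientation; "force": force on the tool from outside, world axes, zero at the start; "moment": the same for the moment, N m; "width": finger opening in m.
Only numpy, scipy, OpenCV 4.12 (cv2) and the standard library are available. Lean on these libraries where they do the work, as an engineer would, in place of code of your own. Each camera call takes 0.05 s, during which the arm holds its last target.

## Working session

There is one attempt and no reset: what is moved stays moved. The work goes in short steps, Python scripts to look and compute and a shell command to move; the robot and the scene stay as the last step left them, time stands still between calls to the robot, and variables do not carry over. Pictures are saved under pics/ and viewed, and the job is handed in when it is done.

```bash
ls; mkdir -p pics; python3 - <<'E'
from station import arm
import cv2,numpy as np
s=arm.get_state(); print({k:np.round(v,3).tolist() for k,v in s.items()})
for n in("scene","top"):
    f=arm.grab_frame(n); cv2.imwrite(f"pics/{n}0.png",f["image"][:,:,::-1]); print(n,f["vfov"],f["cx"],f["cy"],f["rvec"],f["tvec"])
E
```

```text
pics
{'t': 0.0, 'q': [1.591, 0.359, 0.011, -0.0, -1.224, -0.288], 'qd': [0.002, -0.0, 0.0, -0.001, 0.001, -0.002], 'joint_efforts': [0.001, -58.272, 29.305, 6.997, 0.007, -0.0], 'eef_pos': [0.179, 0.651, 0.404], 'ee_rot': [3.14, -0.0, -0.268], 'force': [0.38, -0.475, -0.368], 'moment': [-0.043, -0.036, 0.054], 'width': 0.088}
scene 54.91926717733953 317.5333437729476 235.71186324508534 [ 1.59127839  2.18214782 -0.70151447] [ 0.17356672 -0.37812534  1.50875981]
top 53.72889511669181 315.8627737769407 242.10987790541378 [ 2.12082941 -2.10644957  0.2101539 ] [0.00409817 0.57404692 1.31219487]
```

View pics/scene0.png

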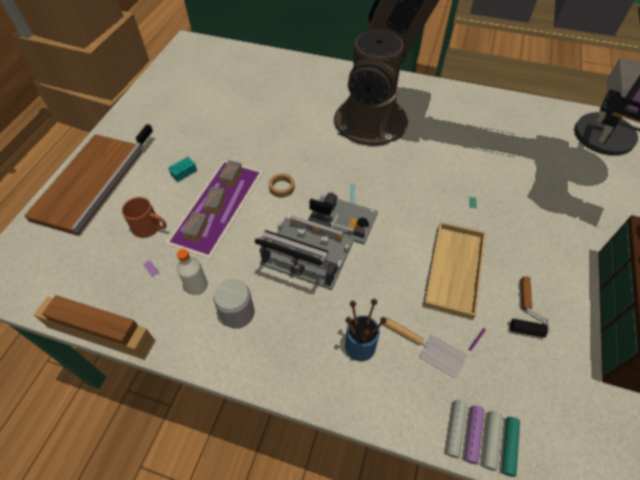

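View pics/top0.png

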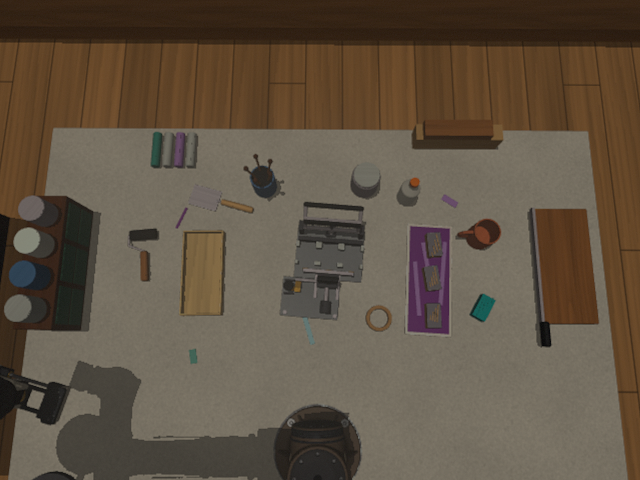

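The three wooden blocks lie on the violet panel at top px (434,245), (432,278) and (434,316). The turquoise look-alike is off the panel at (484,307). The stamp is near (325,265) and the tray at (203,273). Next I'll enlarge these and measure them.

```bash
cat > h.py <<'E'
from station import arm
import cv2,numpy as np
def grab(n):
    f=arm.grab_frame(n); h=f["image"].shape[0]
    fl=h/2/np.tan(np.radians(f["vfov"]/2)); f["f"]=fl
    f["R"]=cv2.Rodrigues(np.array(f["rvec"],float))[0]; f["t"]=np.array(f["tvec"],float)
    return f
def ray(f,u,v):
    d=f["R"].T@np.array([(u-f["cx"])/f["f"],(v-f["cy"])/f["f"],1.]); return -f["R"].T@f["t"],d
def plane(f,u,v,z):
    c,d=ray(f,u,v); return c+d*(z-c[2])/d[2]
def proj(f,p):
    q=f["R"]@np.array(p,float)+f["t"]; return q[:2]/q[2]*f["f"]+[f["cx"],f["cy"]]
def cloud(f):
    H,W=f["depth"].shape; u,v=np.meshgrid(np.arange(W),np.arange(H)); d=f["depth"].astype(float)
    P=np.stack([(u-f["cx"])/f["f"]*d,(v-f["cy"])/f["f"]*d,d],-1)
    P=(P-f["t"])@f["R"]; P[d==0]=np.nan; return P
def crop(f,x0,y0,w,h,k,name):
    im=f["image"][y0:y0+h,x0:x0+w,::-1]; cv2.imwrite("pics/"+name,cv2.resize(im,None,fx=k,fy=k,interpolation=cv2.INTER_CUBIC))
E
python3 - <<'E'
from h import *
f=grab("top"); print(f.keys())
crop(f,270,190,200,150,4,"t1a.png"); 
g=grab("scene"); crop(g,150,140,240,160,3,"s1a.png")
P=cloud(f);Q=cloud(g)
for u,v in[(434,240),(431,272),(434,309),(203,273),(340,150),(500,350),(484,307),(325,275)]:print(u,v,P[v,u].round(3))
for u,v in[(230,167),(213,193),(195,220),(450,270),(300,180)]:print(u,v,Q[v,u].round(3))
E
```

```text
dict_keys(['image', 'depth', 'vfov', 'cx', 'cy', 'rvec', 'tvec', 'f', 'R', 't'])
434 240 [ 0.586 -0.338  0.04 ]
431 272 [ 0.492 -0.326  0.038]
434 309 [ 0.386 -0.33   0.039]
203 273 [0.489 0.342 0.006]
340 150 [ 0.88  -0.065  0.004]
500 350 [ 0.272 -0.525 -0.001]
484 307 [ 0.393 -0.475  0.032]
325 275 [ 0.481 -0.019  0.042]
230 167 [ 0.361 -0.333  0.035]
213 193 [ 0.468 -0.336  0.038]
195 220 [ 0.569 -0.34   0.039]
450 270 [0.494 0.332 0.002]
300 180 [ 0.318 -0.133  0.001]
```

View pics/t1a.png

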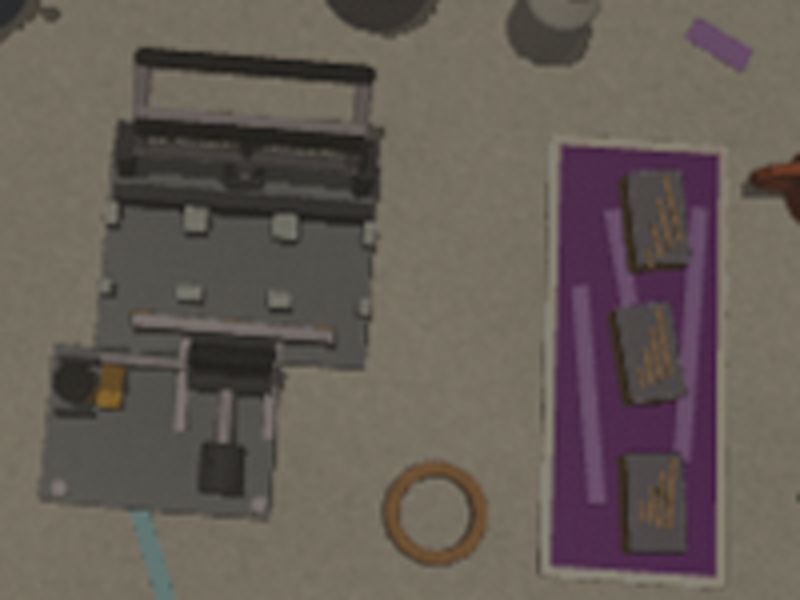

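View pics/s1a.png

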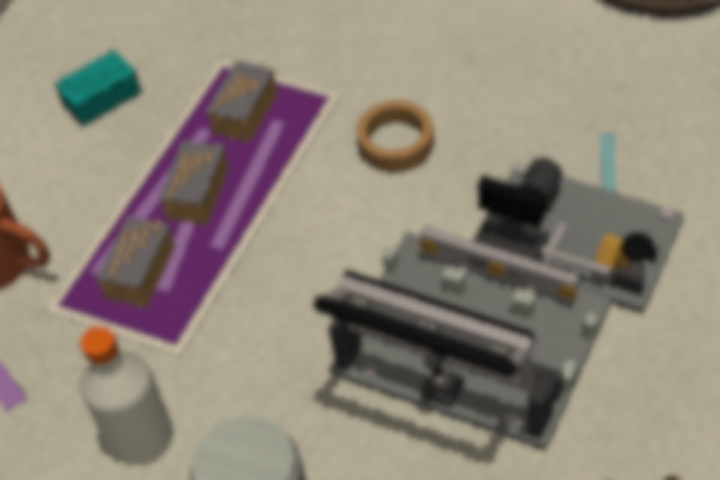

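The enlarged crops show three grey-topped blocks on the panel. The stamp's four inner guides are at crop px (196,220), (286,228), (190,293) and (279,300), and the clamp is open. Next I'll fit the poses.

```bash
cat >> h.py <<'E'
def blobs(f,mask,amin=20):
    n,l,st,c=cv2.connectedComponentsWithStats(mask.astype(np.uint8))
    return [(l==i) for i in range(1,n) if st[i,4]>=amin]
def blocks(f,x0=None,box=None,zt=0.037,ztol=.006,lo=0.028):
    """grey/wood tops at height ~zt inside world box(xmin,xmax,ymin,ymax) using depth"""
    P=cloud(f); hsv=cv2.cvtColor(f["image"],cv2.COLOR_RGB2HSV)
    m=(np.abs(P[...,2]-zt)<ztol)&(P[...,0]>box[0])&(P[...,0]<box[1])&(P[...,1]>box[2])&(P[...,1]<box[3])
    out=[]
    for b in blobs(f,m,80):
        v,u=np.nonzero(b); X=np.array([plane(f,a,c,zt)[:2] for a,c in zip(u,v)])
        r=cv2.minAreaRect((X*1000).astype(np.float32)); bx=cv2.boxPoints(r)
        e=bx[1]-bx[0],bx[2]-bx[1]; L=max(e,key=np.linalg.norm); a=np.arctan2(L[1],L[0])
        a=(a+np.pi/2)%np.pi-np.pi/2
        out.append((np.round(r[0],1),np.round(sorted(r[1]),1),round(float(a),3),len(u),P[b][:,2].mean().round(4), X.mean(0).round(4)*1000))
    return out
E
python3 - <<'E'
from h import *
f=grab("top")
for o in blocks(f,box=(.3,.68,-.42,-.24)):print("blk",o)
g=grab("scene")
for o in blocks(g,box=(.3,.68,-.42,-.24)):print("blk-s",o)
hsv=cv2.cvtColor(f["image"],cv2.COLOR_RGB2HSV)
# guides
im=f["image"].astype(int)
for u,v in [(319,245),(341.5,247),(317.5,263),(339.8,265)]:
    u,v=int(u),int(v); print(im[v,u], im[v+5,u+8], cloud(f)[v-1:v+2,u-1:u+2,2].round(3).ravel())
sub=im[235:275,290:372].sum(2)
m=np.zeros(im.shape[:2],bool); m[235:275,290:372]=sub>330
for b in blobs(f,m,6):
    v,u=np.nonzero(b); print("g",len(u),u.mean().round(2),v.mean().round(2), plane(f,u.mean(),v.mean(),.024).round(4))
P=cloud(f)
m=(P[...,2]>.13)&(P[...,0]>.5)&(P[...,0]<.75)&(np.abs(P[...,1])<.15)
for b in blobs(f,m,20): 
    v,u=np.nonzero(b); print("bar",len(u),u.min(),u.max(),v.min(),v.max(),P[b].mean(0),P[b].min(0),P[b].max(0))
m=(P[...,2]>.095)&(P[...,2]<.12)&(P[...,0]>.4)&(P[...,0]<.52)&(np.abs(P[...,1])<.1)
for b in blobs(f,m,10): print("paddle",b.sum(),P[b].mean(0),P[b].min(0),P[b].max(0))
m=(P[...,2]>.022)&(P[...,2]<.035)&(P[...,0]>.35)&(P[...,0]<.62)&(P[...,1]>.2)&(P[...,1]<.45)
for b in blobs(f,m,50):
    X=P[b][:,:2]*1000; print("tray",b.sum(),cv2.minAreaRect(X.astype(np.float32)))
E
```

```text
blk (array([ 574. , -337.5]), array([41.7, 70.1]), 0.063, 315, np.float64(0.0372), array([ 573.6, -337.4]))
blk (array([ 475.1, -327.5]), array([42.3, 69.9]), 0.11, 335, np.float64(0.0371), array([ 474.5, -327.7]))
blk (array([ 366.1, -326.7]), array([39.9, 69.2]), -0.039, 329, np.float64(0.0374), array([ 367.2, -326.9]))
blk-s (array([ 373.5, -327.4]), array([44. , 76.7]), 0.02, 279, np.float64(0.0369), array([ 373.1, -328. ]))
blk-s (array([ 481.3, -328. ]), array([43. , 76.4]), 0.138, 313, np.float64(0.0369), array([ 481. , -328.2]))
blk-s (array([ 578.5, -337.9]), array([43.5, 76.4]), 0.055, 356, np.float64(0.0369), array([ 580.2, -338.3]))
[114 111 100] [82 81 76] [0.04  0.038 0.04  0.034 0.035 0.033 0.034 0.04  0.039]
[112 110 100] [82 80 76] [0.032 0.04  0.034 0.037 0.037 0.034 0.041 0.032 0.036]
[120 118 107] [81 80 75] [0.037 0.033 0.035 0.034 0.035 0.034 0.036 0.04  0.039]
[119 117 106] [81 79 75] [0.04  0.037 0.032 0.036 0.036 0.04  0.037 0.039 0.035]
g 6 370.67 240.5 [ 0.5869 -0.1544  0.024 ]
g 7 297.43 242.71 [0.5788 0.0628 0.024 ]
g 24 366.67 252.96 [ 0.5493 -0.142   0.024 ]
g 13 291.62 260.0 [0.5268 0.0791 0.024 ]
g 87 367.91 266.45 [ 0.5091 -0.1451  0.024 ]
g 8 317.38 262.62 [0.5195 0.0033 0.024 ]
g 34 317.0 270.35 [0.4965 0.0042 0.024 ]
bar 24 267 272 172 178 [0.74026524 0.13662232 0.16379367] [0.73505571 0.12923336 0.13267022] [0.74730922 0.1434871  0.17229282]
bar 766 303 363 202 227 [ 0.63212942 -0.03576042  0.1464141 ] [ 0.60153441 -0.12006938  0.13000138] [0.66660923 0.04376843 0.16551862]
paddle 115 [ 0.46095789 -0.02373359  0.10654047] [ 0.45282655 -0.05111822  0.09503356] [0.46950483 0.0039944  0.11339825]
tray 476 ((488.53509521484375, 343.6450500488281), (248.66957092285156, 122.66349029541016), 0.9314535856246948)
```

```bash
python3 - <<'E'
from h import *
f=grab("top")
im=f["image"].astype(int)
pts=[];ref=[(27,33),(27,-33),(-27,33),(-27,-33)]
for u,v in [(319,245),(341.5,247),(317.5,263),(339.8,265)]:
    u,v=int(u),int(v)
    s=im[v-5:v+6,u-6:u+7].sum(2); w=np.clip(s-270,0,None)
    vv,uu=np.mgrid[v-5:v+6,u-6:u+7]; 
    uc,vc=(w*uu).sum()/w.sum(),(w*vv).sum()/w.sum()
    p=plane(f,uc,vc,.036); pts.append(p[:2]*1000); print(uc.round(1),vc.round(1),p.round(4),(w>0).sum())
pts=np.array(pts);ref=np.array(ref,float)
c=pts.mean(0); A=ref-ref.mean(0);B=pts-c
th=np.arctan2((A[:,0]*B[:,1]-A[:,1]*B[:,0]).sum(),(A*B).sum())
R=np.array([[np.cos(th),-np.sin(th)],[np.sin(th),np.cos(th)]])
o=c-R@ref.mean(0); print("stamp",o,th,(pts-(ref@R.T+o)).round(1))
for n,p in dict(paddle=(-80,0),pad=(-101,110),bar=(113,0),corner1=(-185,130),corner2=(-185,-38)).items(): print(n,(R@np.array(p)+o).round(1))
P=cloud(f)
print(plane(f,280,315,.012),plane(f,337.2,319.5,.012))
# bar center line
m=(P[...,2]>.14)&(P[...,0]>.645)&(P[...,0]<.7)&(P[...,1]>-.13)&(P[...,1]<.07)
X=P[m]; print("bar",X.mean(0),np.polyfit(X[:,1],X[:,0],1), X[:,1].min(),X[:,1].max())
# paddle tilt, pad
m=(P[...,2]>.045)&(P[...,2]<.065)&(P[...,0]>.41)&(P[...,0]<.48)&(P[...,1]>.05)&(P[...,1]<.12)
print("pad",P[m].mean(0),m.sum())
E
```

```text
318.2 244.4 [0.5717 0.0011 0.036 ] 29
340.9 246.1 [ 0.567  -0.0656  0.036 ] 31
316.6 262.7 [0.5172 0.0056 0.036 ] 24
339.2 264.5 [ 0.5124 -0.0603  0.036 ] 23
stamp [542.08702863 -29.81180493] -0.07899235262223418 [[ 0.1  0.1]
 [ 0.6 -0.7]
 [-0.5  0.3]
 [-0.1  0.3]]
paddle [462.3 -23.5]
pad [450.1  87.8]
bar [654.7 -38.7]
corner1 [367.9 114.4]
corner2 [354.7 -53.1]
[0.36694025 0.11070396 0.012     ] [ 0.35520409 -0.05517801  0.012     ]
bar [ 0.65327967 -0.02946755  0.15775232] [0.05188029 0.65480846] -0.11991230291127997 0.043637826945650486
pad [0.44761127 0.0868629  0.05579605] 90
```

```bash
python3 - <<'E'
from h import *
f=grab("top");g=grab("scene")
for n,F in(("top",f),("scene",g)):
    P=cloud(F);hsv=cv2.cvtColor(F["image"],cv2.COLOR_RGB2HSV)
    m=((hsv[...,0]<12)&(hsv[...,1]>110)&(P[...,0]>.5)&(P[...,0]<.7)&(P[...,1]<-.37)&(P[...,1]>-.55)&(P[...,2]>.01))
    X=P[m]; print(n,len(X),X.min(0),X.max(0))
    for y in np.arange(-.52,-.37,.01):
        s=X[(X[:,1]>=y)&(X[:,1]<y+.01)]
        if len(s): print(y.round(2),len(s),s[:,0].min().round(3),s[:,0].max().round(3),s[:,2].min().round(3),s[:,2].max().round(3))
crop(f,400,200,120,90,6,"mug.png")
E
```

```text
top 615 [ 0.56504004 -0.51848066  0.01003315] [ 0.64057375 -0.40567784  0.09275447]
-0.52 101 0.588 0.622 0.01 0.089
-0.51 97 0.575 0.631 0.01 0.09
-0.5 49 0.569 0.636 0.01 0.093
-0.49 43 0.566 0.641 0.01 0.088
-0.48 42 0.565 0.64 0.013 0.089
-0.47 44 0.565 0.639 0.015 0.087
-0.46 49 0.571 0.633 0.014 0.087
-0.45 124 0.578 0.628 0.013 0.089
-0.44 20 0.597 0.607 0.017 0.078
-0.43 20 0.598 0.608 0.023 0.079
-0.42 17 0.598 0.608 0.031 0.071
-0.41 9 0.599 0.606 0.05 0.061
scene 1065 [ 0.57029732 -0.51802701  0.01008195] [ 0.64656363 -0.40617703  0.0903215 ]
-0.52 162 0.582 0.622 0.017 0.086
-0.51 125 0.574 0.633 0.011 0.087
-0.5 74 0.571 0.642 0.013 0.088
-0.49 89 0.57 0.645 0.012 0.089
-0.48 88 0.571 0.647 0.012 0.087
-0.47 89 0.573 0.645 0.011 0.087
-0.46 114 0.579 0.64 0.01 0.09
-0.45 236 0.586 0.634 0.01 0.088
-0.44 29 0.602 0.613 0.016 0.078
-0.43 21 0.604 0.613 0.02 0.075
-0.42 26 0.605 0.612 0.029 0.073
-0.41 12 0.607 0.613 0.037 0.063
```

View pics/mug.png

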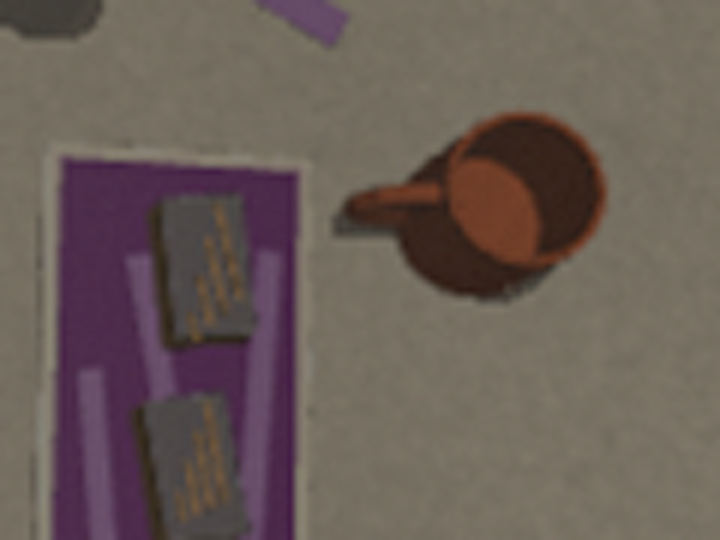

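```bash
python3 -m handwheel '[[1.6,-4,0,0.03],[1.6,-4,0,0.03],[1.6,-4,0,0.03],[1.6,-4,0,0.03],[1.6,-4,0,0.03],[1.6,-4,0,0.03],[1.6,-4,0,0.03],[1.6,-4,0,0.03],[1.6,-4,0,0.03],[1.6,-4,0,0.03],[1.6,-4,0,0.03],[1.6,-4,0,0],[1.6,-4,0,0],[1.6,-4,0,0],[1.6,-4,0,0],[1.6,-4,0,0],[1.6,-4,0,0],[1.6,-4,0,0],[1.6,-4,0,0],[1.6,-4,0,0]]' 0 20
```

```text
t: 2.45
eef_pos: [0.4989, -0.151, 0.4049]
ee_rot: [-3.142, -0.001, 0.062]
force: [0.6, 0.6, -0.5]
width: 0.0875
```

```bash
python3 -m handwheel '[[1.5,-3.7,-2,0],[1.5,-3.7,-2,0],[1.5,-3.7,-2,0],[1.5,-3.7,-2,0],[1.5,-3.8,-2,0],[0,0,0,0],[0,0,0,0]]'; python3 - <<'E'
from h import *
f=grab("top");g=grab("scene"); s=arm.get_state();print(s["eef_pos"],s["ee_rot"])
crop(f,380,170,150,110,5,"a1t.png");crop(g,120,100,200,150,4,"a1s.png")
c=np.array(s["eef_pos"])
# expected fingertip px
for n,F in(("top",f),("scene",g)):
    print(n,proj(F,c+[0,0,-.178]),proj(F,c+[0,.055,-.178]),proj(F,c+[0,-.055,-.178]))
    P=cloud(F); m=(np.abs(P[...,0]-c[0])<.06)&(np.abs(P[...,1]-c[1])<.11)&(P[...,2]>c[2]-.185)&(P[...,2]<c[2]-.12)
    if m.sum(): X=P[m]; print(m.sum(),X.min(0),X.max(0),np.median(X,0))
E
```

```text
t: 3.15
eef_pos: [0.5734, -0.336, 0.3031]
ee_rot: [-3.141, 0.002, 0.06]
force: [0.6, 1.3, -0.1]
width: 0.0873
[ 0.57357894 -0.3347528   0.30516102] [ 3.14139332e+00 -4.68278451e-04  6.23774874e-02]
top [440.5979771  238.01935935] [420.55206539 237.89242233] [460.65104976 238.1463417 ]
scene [188.2212867  200.53988169] [208.21045116 205.71322633] [168.58181191 195.45703935]
202 [ 0.55788163 -0.39893672  0.12556105] [ 0.59132364 -0.27472311  0.18398286] [ 0.58183768 -0.38035776  0.14853165]
```

View pics/a1t.png

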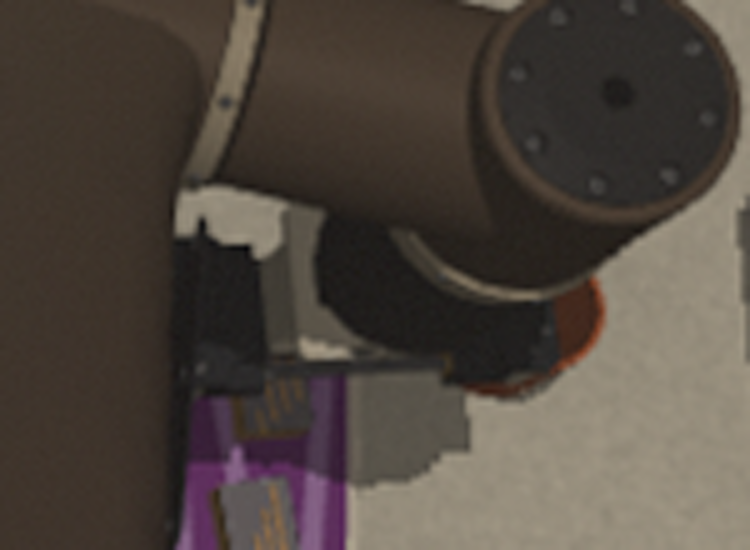

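View pics/a1s.png

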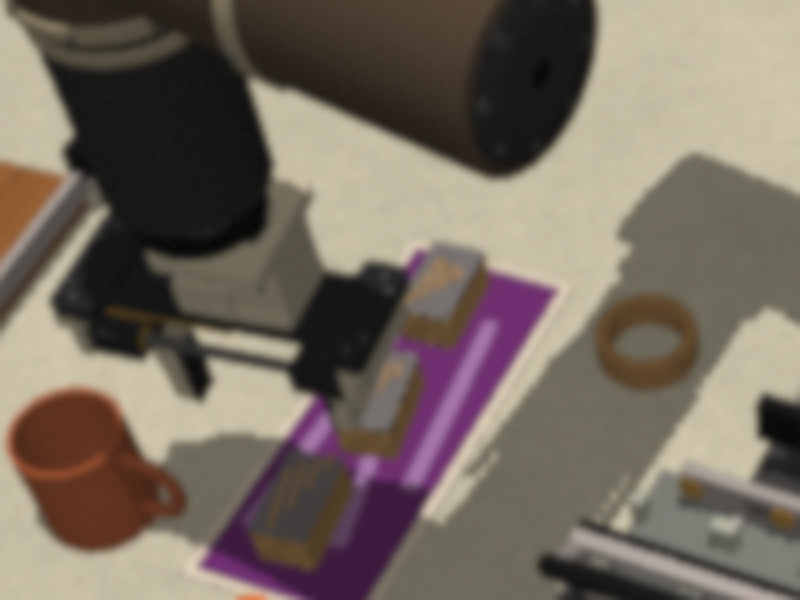

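```bash
python3 -m handwheel '[[0.1,-0.1,-2.5,0],[0,-0.1,-2.5,0],[0,0,-2.5,0],[0,0,-2,0],[0,0,-1,0],[0,0,-0.3,0],[0,0,0,0],[0,0,0,0]]' 0 20; python3 -m handwheel '[[0,0,0,0],[0,0,0,0],[0,0,0,0],[0,0,0,0],[0,0,0,0],[0,0,0,0],[0,0,0,0]]' 1 20
```

```text
t: 4.05
eef_pos: [0.5752, -0.337, 0.1982]
ee_rot: [3.141, -0.002, 0.063]
force: [-0.6, -0.3, -0.2]
width: 0.0877
t: 4.75
eef_pos: [0.5746, -0.3372, 0.1967]
ee_rot: [3.141, 0.0, 0.062]
force: [0.5, -0.6, -1.1]
width: 0.0397
```

```bash
python3 -m handwheel '[[0,0,2,0],[0,0,3,0],[0,0,4,0],[-1,1.5,3,-0.02],[-1,3,0,-0.03],[-1,4,0,-0.03],[-0.2,4,0,-0.03],[0,4,0,-0.03],[0,4,0,0],[0,4,0,0],[0,4,0,0],[0,4,0,0],[0,4,0,0],[0,3,0,0],[0,1.8,0,0],[0,0,0,0],[0,0,0,0]]' 1 20; python3 - <<'E'
from h import *
g=grab("scene"); crop(g,180,130,240,180,3,"b1s.png"); s=arm.get_state(); print(s["eef_pos"],s["ee_rot"],s["width"])
E
```

```text
t: 6.45
eef_pos: [0.5424, 0.0761, 0.3164]
ee_rot: [3.141, 0.001, -0.077]
force: [-0.0, -1.0, -1.1]
width: 0.0397
[0.54240527 0.07558594 0.31646785] [ 3.14133693e+00  5.37276957e-04 -7.76865158e-02] 0.039767616336512525
```

View pics/b1s.png

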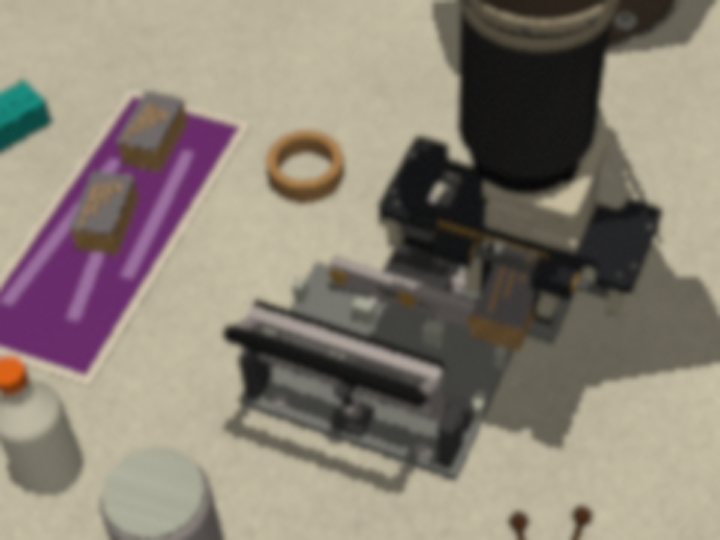

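The block is held over the stamp. Before lowering it, I'll check the stamp pose in the scene view.

```bash
cat >> h.py <<'E'
O=np.array([542.1,-29.8]); TH=-.079
RS=np.array([[np.cos(TH),-np.sin(TH)],[np.sin(TH),np.cos(TH)]])
def st(x,y,z): return np.r_[(RS@[x,y]+O)/1000,z/1000]
E
python3 - <<'E'
from h import *
g=grab("scene"); im=g["image"].astype(int)
for x,y in [(27,33),(27,-33),(-27,33),(-27,-33),(27,-99),(-27,-99)]:
    u,v=proj(g,st(x,y,36)); a,b=int(round(u)),int(round(v))
    s=im[b-6:b+7,a-7:a+8].sum(2); print((x,y),u.round(1),v.round(1),s.max(),np.median(s))
    w=np.clip(s-np.percentile(s,80),0,None); vv,uu=np.mgrid[b-6:b+7,a-7:a+8]
    print((w*uu).sum()/w.sum(),(w*vv).sum()/w.sum(), np.array(plane(g,(w*uu).sum()/w.sum(),(w*vv).sum()/w.sum(),.036)).round(4), st(x,y,36).round(4))
k=4;x0,y0=230,170
i=cv2.resize(g["image"][y0:y0+130,x0:x0+170,::-1],None,fx=k,fy=k,interpolation=cv2.INTER_CUBIC)
for p in [(27,33,36),(27,-33,36),(-27,33,36),(-27,-33,36),(27,-99,36),(-27,-99,36),(90,-100,12),(90,100,12),(-185,130,12),(-185,-38,12),(113,-76,153),(113,76,153),(-80,-30,107),(-80,30,107)]:
    u=proj(g,st(*p)); cv2.circle(i,(int((u[0]+.5-x0)*k),int((u[1]+.5-y0)*k)),3,(0,0,255),-1)
cv2.imwrite("pics/chk.png",i)
E
```

```text
(27, 33) 316.7 254.0 491 287.0
317.2205933080373 251.56760952052431 [ 0.5643 -0.      0.036 ] [0.5716 0.001  0.036 ]
(27, -33) 292.9 245.8 484 266.0
293.20134893870267 243.50486014679626 [ 0.5594 -0.0665  0.036 ] [ 0.5664 -0.0648  0.036 ]
(-27, 33) 324.7 237.8 270 217.0
323.97391304347826 239.20695652173913 [0.5227 0.0048 0.036 ] [0.5178 0.0052 0.036 ]
(-27, -33) 301.3 230.0 478 274.0
300.76377258704275 230.63728514764213 [ 0.515  -0.0613  0.036 ] [ 0.5126 -0.0606  0.036 ]
(27, -99) 269.6 237.9 493 291.0
269.34783413550537 235.39651980747868 [ 0.5541 -0.1342  0.036 ] [ 0.5612 -0.1306  0.036 ]
(-27, -99) 278.6 222.4 547 525.0
275.4938271604938 219.0 [ 0.4992 -0.1382  0.036 ] [ 0.5074 -0.1264  0.036 ]
```

View pics/chk.png

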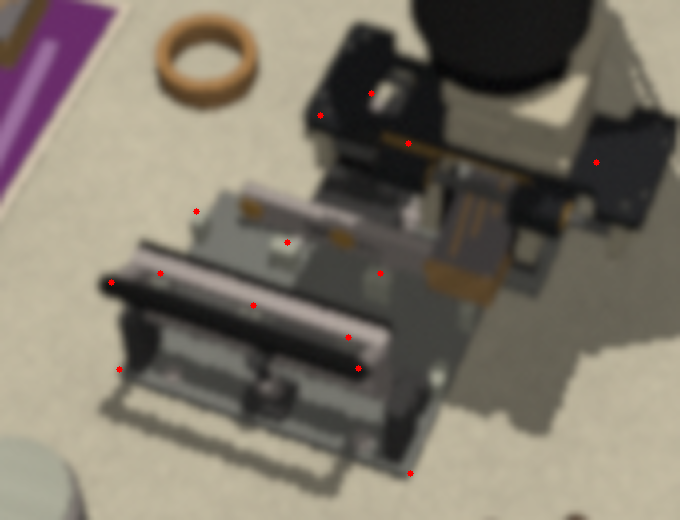

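```bash
python3 -m handwheel '[[0.1,-2,0,0],[0,-1.9,0,0],[0,0,-2,0],[0,0,-2.5,0],[0,0,-2.5,0],[0,0,-1.5,0],[0,0,0,0],[0,0,0,0]]' 1 20
```

```text
t: 7.35
eef_pos: [0.5438, 0.0363, 0.2319]
ee_rot: [3.141, 0.0, -0.079]
force: [0.0, -0.2, -1.5]
width: 0.0397
```

```bash
python3 -m handwheel '[[0,0,-1,0],[0,0,-0.8,0],[0,0,-0.4,0],[0,0,-0.2,0],[0,0,-0.15,0],[0,0,0,0],[0,0,0,0]]' 1 20; python3 - <<'E'
from h import *
g=grab("scene"); crop(g,230,170,170,130,4,"c1s.png")
E
```

```text
t: 8.05
eef_pos: [0.5437, 0.037, 0.2063]
ee_rot: [-3.141, -0.0, -0.078]
force: [0.5, -1.0, -1.2]
width: 0.0397
```

View pics/c1s.png

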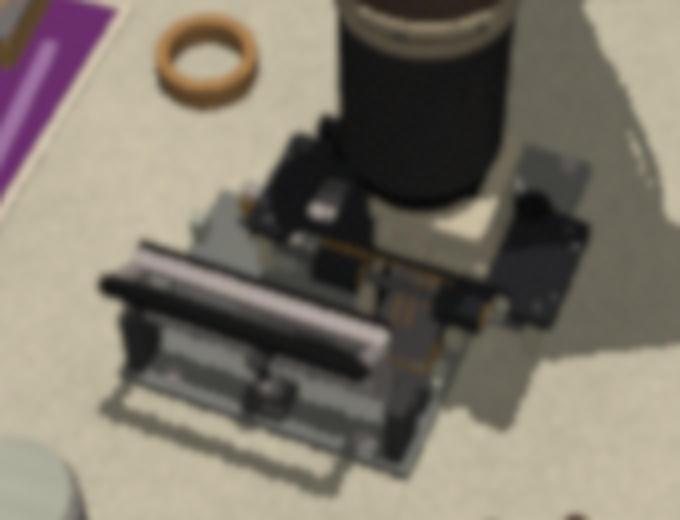

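```bash
python3 -m handwheel '[[0,0,0,0],[0,0,0,0],[0,0,0,0],[0,0,0,0],[0,0,1,0],[0,0,2,0],[0,0,3,0],[0,0,4,0],[0,-4,2,0.03],[0,-4,0,0.03],[0,-4,0,0.03],[0,-4,0,0.03],[0,-4,0,0.03],[0,-4,0,0.03],[0,-2,0,0],[0,0,0,0]]' 0.46 20; python3 - <<'E'
from h import *
f=grab("top");g=grab("scene"); crop(g,230,170,170,130,4,"d1s.png");crop(f,280,190,200,150,4,"d1t.png")
for o in blocks(f,box=(.3,.68,-.42,-.24)):print("blk",o)
for o in blocks(f,box=(.49,.60,-.15,.09),zt=.046,ztol=.006):print("nest",o)
for o in blocks(g,box=(.49,.60,-.15,.09),zt=.046,ztol=.006):print("nest-s",o)
print(arm.get_state()["eef_pos"],st(-4.25,66,0),st(-4.25,0,0),st(-4.25,-66,0))
E
```

```text
t: 9.7
eef_pos: [0.5432, -0.2255, 0.3267]
ee_rot: [3.141, -0.0, 0.099]
force: [-0.4, 0.5, 0.3]
width: 0.0475
blk (array([ 474.8, -327.5]), array([41.8, 69.8]), 0.149, 331, np.float64(0.0372), array([ 475. , -327.7]))
blk (array([ 366.1, -326.7]), array([39.9, 69.2]), -0.039, 341, np.float64(0.037), array([ 366.7, -326.9]))
nest (array([551.6,  49.7]), array([20.5, 85.8]), 0.012, 123, np.float64(0.0462), array([556.8,  51.4]))
nest-s (array([516.1,   1.6]), array([ 86.9, 197.4]), 0.937, 582, np.float64(0.0463), array([530.1,  20. ]))
[ 0.54336587 -0.22348752  0.32657963] [0.54307183 0.03632955 0.        ] [ 0.53786326 -0.0294646   0.        ] [ 0.53265468 -0.09525875  0.        ]
```

View pics/d1t.png

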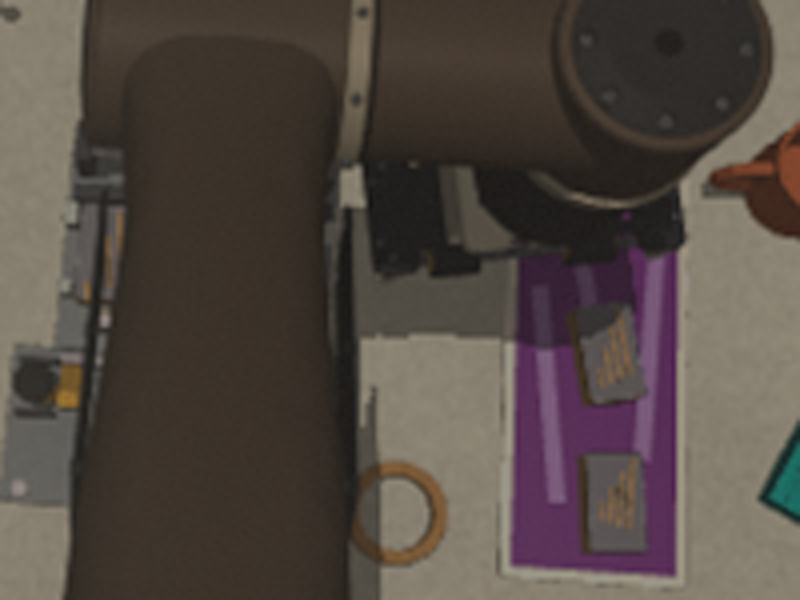

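View pics/d1s.png

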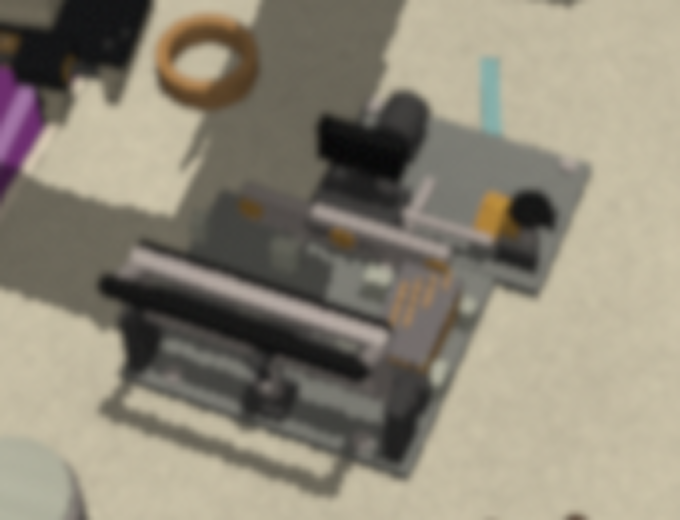

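```bash
python3 -m handwheel '[[-2.2,-3.4,0,0.02],[-2.3,-3.4,-1,0.01],[-2.3,-3.5,-2,0],[0,0,-3,0],[0,0,-3,0],[0,0,-2,0],[0,0,-1,0],[0,0,-0.6,0],[0,0,-0.4,0],[0,0,0,0],[0,0,0,0]]' 0 20
```

```text
t: 10.9
eef_pos: [0.476, -0.326, 0.197]
ee_rot: [3.141, -0.001, 0.133]
force: [0.0, -0.4, -0.8]
width: 0.0876
```

```bash
python3 -m handwheel '[[0,0,0,0],[0,0,0,0],[0,0,0,0],[0,0,0,0],[0,0,0,0],[0,0,0,0],[0,0,0,0]]' 1 20
```

```text
t: 11.6
eef_pos: [0.4756, -0.3261, 0.1962]
ee_rot: [3.142, 0.0, 0.132]
force: [-1.1, -1.1, 0.2]
width: 0.0398
```

```bash
python3 -m handwheel '[[0,0,2,0],[0,0,3,0],[0,0,4,0],[0.5,1.5,3,-0.03],[0.8,3,0,-0.03],[1,4,0,-0.03],[1,4,0,-0.03],[1,4,0,-0.03],[1,4,0,-0.03],[0.9,4,0,-0.03],[0,3,0,0],[0,2.1,0,0],[0,0,0,0],[0,0,-2,0],[0,0,-2.5,0],[0,0,-2.5,0],[0,0,-1.5,0],[0,0,0,0],[0,0,0,0]]' 1 20
```

```text
t: 13.5
eef_pos: [0.5378, -0.0305, 0.2313]
ee_rot: [3.141, 0.0, -0.078]
force: [1.2, 0.3, -0.6]
width: 0.0399
```

```bash
python3 -m handwheel '[[0,0.05,-1,0],[0,0,-0.8,0],[0,0,-0.4,0],[0,0,-0.2,0],[0,0,-0.1,0],[0,0,0,0],[0,0,0,0]]' 1 20
```

```text
t: 14.2
eef_pos: [0.5377, -0.0295, 0.2063]
ee_rot: [-3.141, -0.0, -0.078]
force: [-0.2, -0.3, -1.0]
width: 0.0396
```

```bash
python3 -m handwheel '[[0,0,0,0],[0,0,0,0],[0,0,0,0],[0,0,0,0],[0,0,1,0],[0,0,2,0],[0,0,3,0],[0,0,4,0],[-1,-4,2,0],[-2,-4,0,0],[-2,-4,0,0.02],[-2,-4,0,0.02],[-2,-4,0,0],[-2,-4,0,0],[-2,-2,0,0],[0,0,0,0]]' 0.46 20; python3 - <<'E'
from h import *
f=grab("top");g=grab("scene"); crop(g,230,170,170,130,4,"e1s.png");crop(f,280,190,200,150,4,"e1t.png")
for o in blocks(f,box=(.3,.68,-.42,-.24)):print("blk",o)
for o in blocks(g,box=(.3,.68,-.42,-.24)):print("blk-s",o)
print(arm.get_state()["eef_pos"],arm.get_state()["ee_rot"])
E
```

```text
t: 15.8
eef_pos: [0.4053, -0.2915, 0.3268]
ee_rot: [-3.142, 0.0, -0.041]
force: [0.3, 1.2, -0.1]
width: 0.0475
blk (array([ 357.4, -326.4]), array([39.8, 51.8]), -0.039, 241, np.float64(0.037), array([ 357.3, -327.5]))
blk-s (array([ 373.4, -328.1]), array([42.7, 76.5]), 0.02, 273, np.float64(0.037), array([ 372.8, -328.1]))
[ 0.40715926 -0.29009186  0.32687045] [ 3.14136060e+00 -8.98994808e-04 -3.95242851e-02]
```

View pics/e1s.png

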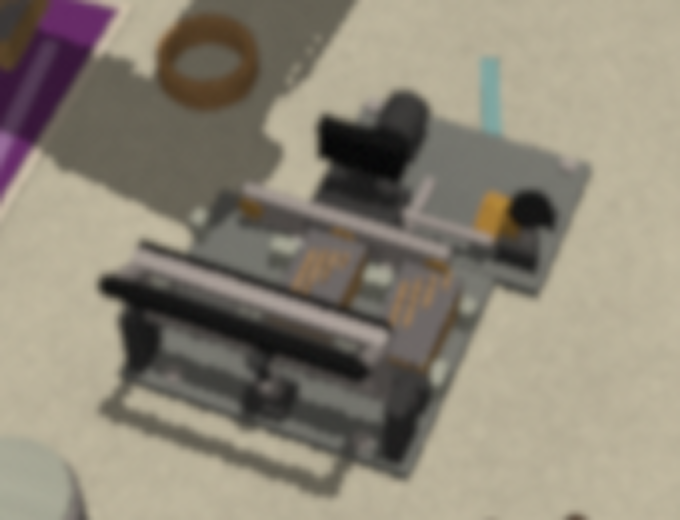

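View pics/e1t.png

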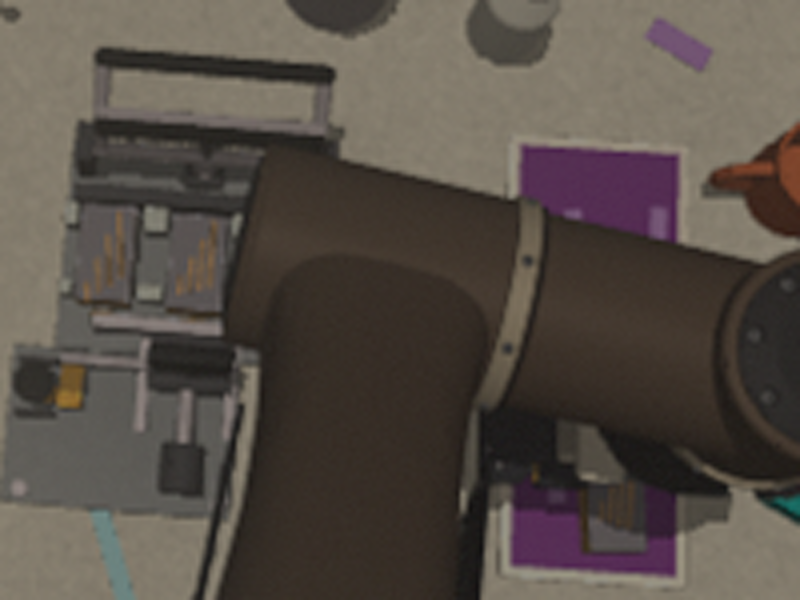

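```bash
python3 -m handwheel '[[-2,-1.8,0,0],[-1.9,-1.8,-2,0],[0,0,-3,0],[0,0,-3,0],[0,0,-2.5,0],[0,0,-1.5,0],[0,0,-0.6,0],[0,0,-0.4,0],[0,0,0,0],[0,0,0,0]]' 0 20
```

```text
t: 16.9
eef_pos: [0.3692, -0.3256, 0.1969]
ee_rot: [3.141, -0.001, -0.037]
force: [0.9, -0.8, 0.4]
width: 0.0877
```

```bash
python3 -m handwheel '[[0,0,0,0],[0,0,0,0],[0,0,0,0],[0,0,0,0],[0,0,0,0],[0,0,0,0],[0,0,0,0]]' 1 20
```

```text
t: 17.6
eef_pos: [0.3686, -0.3256, 0.1962]
ee_rot: [3.142, 0.0, -0.038]
force: [-0.5, -0.9, 0.3]
width: 0.0402
```

```bash
python3 -m handwheel '[[0,0,2,0],[0,0,3,0],[0,0,4,0],[1,1.5,3,-0.02],[2,3,0,-0.02],[3,4,0,0],[3,4,0,0],[3,4,0,0],[2.5,3.5,0,0],[1.5,2,0,0],[0.55,1,0,0],[0,0,0,0],[0,0,-2,0],[0,0,-2.5,0],[0,0,-2.5,0],[0,0,-1.5,0],[0,0,0,0],[0,0,0,0]]' 1 20
```

```text
t: 19.4
eef_pos: [0.5338, -0.0963, 0.2314]
ee_rot: [3.141, 0.001, -0.079]
force: [0.9, 0.5, -1.2]
width: 0.0398
```

```bash
python3 - <<'E'
from h import *
g=grab("scene"); crop(g,210,150,200,150,4,"f1s.png"); print(arm.get_state()["eef_pos"])
E
```

```text
[ 0.53414747 -0.09618628  0.23198436]
```

View pics/f1s.png

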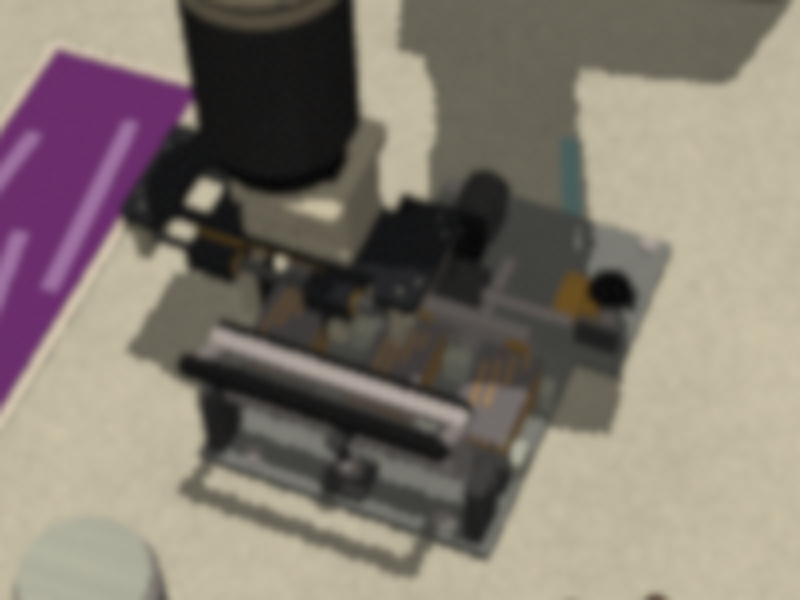

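```bash
python3 -m handwheel '[[0,0.07,-1,0],[0,0,-0.8,0],[0,0,-0.4,0],[0,0,-0.2,0],[0,0,-0.1,0],[0,0,0,0],[0,0,0,0]]' 1 20
```

```text
t: 20.15
eef_pos: [0.5342, -0.0948, 0.2063]
ee_rot: [-3.142, -0.0, -0.078]
force: [-0.1, -0.1, -0.5]
width: 0.0403
```

```bash
python3 -m handwheel '[[0,0,0,0],[0,0,0,0],[0,0,0,0],[0,0,0,0],[0,0,1,0],[0,0,2,0],[0,0,3,0],[0,0,4,0],[0,-3,3,-0.08],[0,-4,0,-0.14],[0,-4,0,-0.14],[0,-4,0,-0.14],[0,-4,0,-0.14],[0,-3,0,-0.14],[0,0,0,-0.14],[0,0,0,-0.14],[0,0,0,-0.14],[0,0,0,-0.14],[0,0,0,-0.14],[0,0,0,0]]' 0.46 20; python3 - <<'E'
from h import *
f=grab("top");g=grab("scene"); crop(g,230,170,170,130,4,"g1s.png");crop(f,280,190,200,150,4,"g1t.png")
print(arm.get_state()["eef_pos"],arm.get_state()["ee_rot"])
E
```

```text
t: 22.15
eef_pos: [0.534, -0.3149, 0.3369]
ee_rot: [-3.141, -0.0, -1.56]
force: [0.2, -0.3, -0.7]
width: 0.0475
[ 0.53405838 -0.31487904  0.33669239] [-3.14121270e+00 -1.58064625e-04 -1.55361453e+00]
```

View pics/g1s.png

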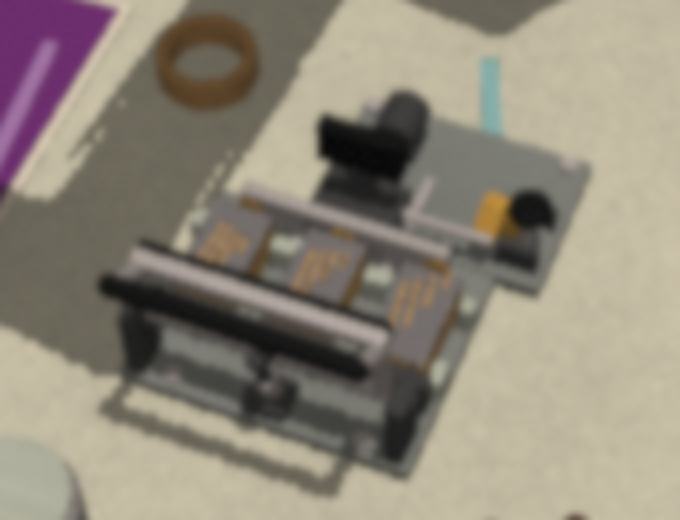

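View pics/g1t.png

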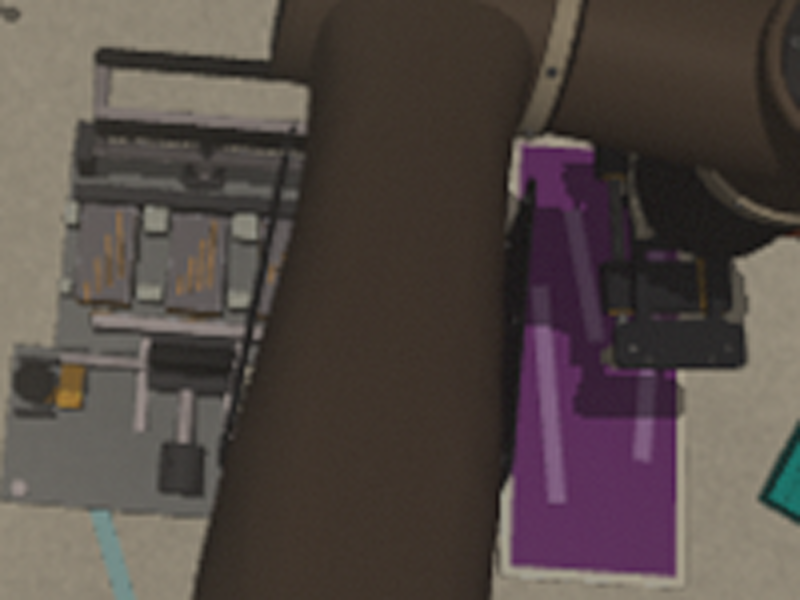

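All three blocks sit flat in their own lanes (scene crop px (225,235), (325,265), (425,310)). Next I'll take the clamp's side profile from depth.

```bash
python3 - <<'E'
from h import *
for n in("top","scene"):
    f=grab(n);P=cloud(f); S=P.copy(); d=(P[...,:2]*1000-O)@RS; S[...,:2]=d; S[...,2]*=1000
    m=(np.abs(S[...,1]-10)<45)&(S[...,0]>20)&(S[...,0]<150)&(S[...,2]>14)&(S[...,2]<200)
    X=S[m]; print(n)
    for a in range(20,150,5):
        z=X[(X[:,0]>=a)&(X[:,0]<a+5)][:,2]
        if len(z): print(a,len(z),np.percentile(z,[2,20,50,80,98]).round(0))
E
```

```text
top
20 48 [27. 35. 44. 48. 52.]
25 44 [29. 35. 44. 48. 51.]
30 30 [15. 32. 38. 42. 52.]
35 79 [20. 32. 42. 46. 50.]
40 52 [40. 42. 46. 48. 53.]
45 25 [39. 43. 44. 46. 50.]
50 2 [15. 15. 15. 15. 15.]
55 28 [14. 15. 19. 27. 32.]
60 80 [ 15.  26.  68. 126. 134.]
65 177 [ 15.  69. 127. 139. 145.]
70 106 [ 15.  67.  74. 140. 144.]
75 59 [ 75. 136. 137. 140. 143.]
80 28 [131. 133. 136. 139. 141.]
85 1 [20. 20. 20. 20. 20.]
100 6 [154. 155. 156. 159. 163.]
105 74 [151. 155. 158. 161. 164.]
110 55 [154. 158. 159. 162. 164.]
115 36 [153. 156. 157. 159. 161.]
scene
20 2 [22. 22. 22. 22. 22.]
25 2 [25. 27. 29. 31. 33.]
30 18 [32. 34. 36. 38. 39.]
35 13 [43. 43. 45. 45. 47.]
40 35 [42. 44. 46. 47. 49.]
50 11 [14. 14. 15. 15. 16.]
55 12 [14. 14. 15. 17. 22.]
60 19 [14. 14. 17. 24. 25.]
65 26 [ 14.  15.  25. 139. 140.]
70 100 [ 15.  51. 139. 141. 143.]
75 170 [ 16.  63. 126. 139. 141.]
80 195 [ 15.  66. 131. 137. 140.]
85 74 [ 14.  18.  24.  74. 137.]
90 26 [14. 15. 75. 84. 89.]
95 4 [81. 82. 83. 84. 85.]
105 10 [156. 157. 157. 158. 159.]
110 56 [156. 158. 159. 160. 162.]
115 114 [151. 156. 159. 161. 162.]
120 63 [150. 153. 155. 157. 160.]
```

```bash
python3 -m handwheel '[[0,0,2,-0.05],[0,1,2,-0.046],[1,3,0,0],[1,4,0,0],[1.5,4,0,0],[1.5,4,0,0],[2,4,0,0],[2,4,0,0],[2,2.5,0,0],[1,1.1,0,0],[0,0,0,0],[0,0,-2,0],[0,0,-1,0],[0,0,0,0],[0,0,0,0]]' 0 20; python3 - <<'E'
from h import *
g=grab("scene"); crop(g,210,150,200,150,4,"i1s.png"); s=arm.get_state();print(s["eef_pos"],s["ee_rot"],st(112.5,0,0))
E
```

```text
t: 23.85
eef_pos: [0.654, -0.0397, 0.3465]
ee_rot: [3.141, -0.0, -1.654]
force: [0.5, 0.3, 0.2]
width: 0.0874
[ 0.6541398  -0.03949647  0.34693029] [-3.14088148e+00 -1.05153301e-04 -1.65406631e+00] [ 0.65424913 -0.03867826  0.        ]
```

View pics/i1s.png

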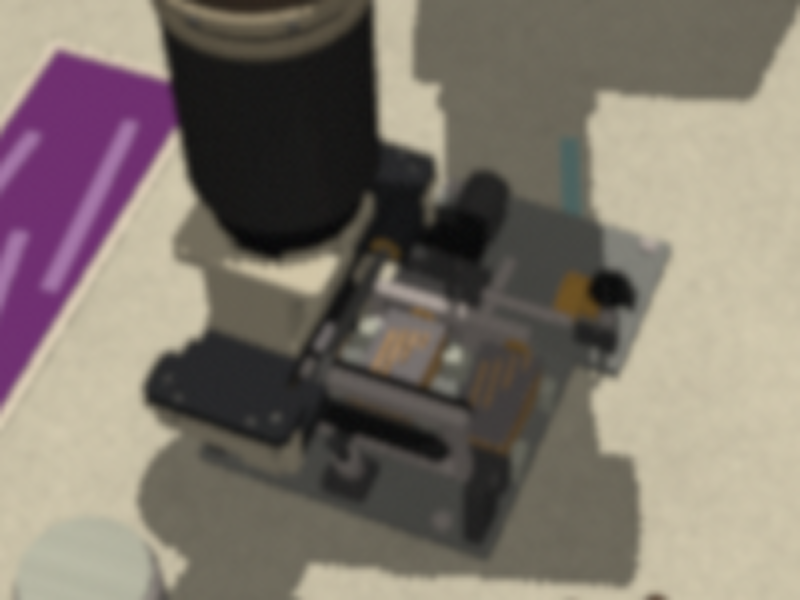

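```bash
python3 -m handwheel '[[0,0.05,-1,0],[0,0,-0.8,0],[0,0,-0.4,0],[0,0,0,0],[0,0,0,0]]' 0 20; python3 -m handwheel '[[0,0,0,0],[0,0,0,0],[0,0,0,0],[0,0,0,0],[0,0,0,0],[0,0,0,0],[0,0,0,0],[0,0,0,0],[0,0,0,0]]' 1 40
```

```text
t: 24.4
eef_pos: [0.6542, -0.0384, 0.324]
ee_rot: [3.141, -0.0, -1.654]
force: [0.2, 0.1, 0.1]
width: 0.0876
t: 25.3
eef_pos: [0.6541, -0.0384, 0.3242]
ee_rot: [3.142, -0.0, -1.654]
force: [0.8, 0.0, 1.1]
width: 0.0213
```

```bash
python3 -m handwheel '[[0,0,0,0],[0,0,0,0],[0,0,0,0],[0,0,0,0]]' 1 40; python3 - <<'E'
from h import *
g=grab("scene"); crop(g,240,190,120,90,6,"j1s.png"); g=grab("top"); crop(g,280,190,120,90,6,"j1t.png")
E
```

```text
t: 25.7
eef_pos: [0.6554, -0.0384, 0.3244]
ee_rot: [-3.138, 0.0, -1.653]
force: [6.3, -1.6, -3.4]
width: 0.0128
```

View pics/j1s.png

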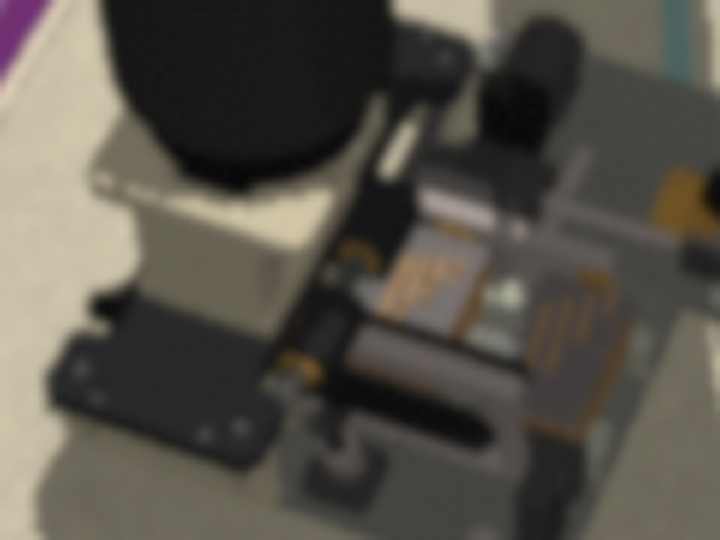

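View pics/j1t.png

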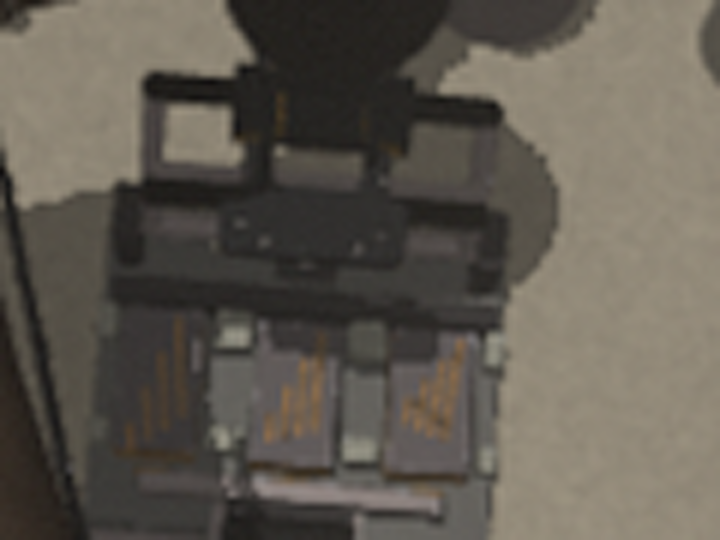

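```bash
python3 - <<'E'
from h import *
p0=np.arctan2(88,43);r=9.8
th=np.r_[np.arange(0,1.8,.09),1.8]
x=r*np.cos(p0+th);z=r*np.sin(p0+th)
dx,dz=np.diff(x),np.diff(z)
for i,(a,b) in enumerate(zip(dx,dz)): print(th[i+1].round(2),round(a*.9969,2),round(-a*.0789,2),round(b,2))
E
```

```text
0.09 -0.81 0.06 0.35
0.18 -0.83 0.07 0.28
0.27 -0.86 0.07 0.2
0.36 -0.87 0.07 0.12
0.45 -0.88 0.07 0.04
0.54 -0.88 0.07 -0.04
0.63 -0.87 0.07 -0.11
0.72 -0.86 0.07 -0.19
0.81 -0.84 0.07 -0.27
0.9 -0.81 0.06 -0.34
0.99 -0.78 0.06 -0.42
1.08 -0.73 0.06 -0.48
1.17 -0.69 0.05 -0.55
1.26 -0.64 0.05 -0.61
1.35 -0.58 0.05 -0.66
1.44 -0.52 0.04 -0.71
1.53 -0.45 0.04 -0.76
1.62 -0.38 0.03 -0.79
1.71 -0.31 0.02 -0.83
1.8 -0.23 0.02 -0.85
```

```bash
python3 -m handwheel '[[-0.81,0.06,0.35,0],[-0.83,0.07,0.28,0],[-0.86,0.07,0.2,0],[-0.87,0.07,0.12,0],[-0.88,0.07,0.04,0],[-0.88,0.07,-0.04,0]]' 1 40
```

```text
t: 26.4
eef_pos: [0.6056, -0.0346, 0.3369]
ee_rot: [-3.131, 0.0, -1.652]
force: [7.8, -5.5, 7.1]
width: 0.0128
```

```bash
python3 -m handwheel '[[-0.87,0.07,-0.11,0],[-0.86,0.07,-0.19,0],[-0.84,0.07,-0.27,0],[-0.81,0.06,-0.34,0],[-0.78,0.06,-0.42,0],[-0.73,0.06,-0.48,0],[-0.69,0.05,-0.55,0],[-0.64,0.05,-0.61,0]]' 1 40; python3 - <<'E'
from h import *
g=grab("scene"); crop(g,210,150,200,150,4,"k1s.png")
E
```

```text
t: 27.2
eef_pos: [0.5395, -0.0289, 0.3027]
ee_rot: [3.14, 0.001, -1.654]
force: [4.3, 5.2, -5.7]
width: 0.0131
```

View pics/k1s.png

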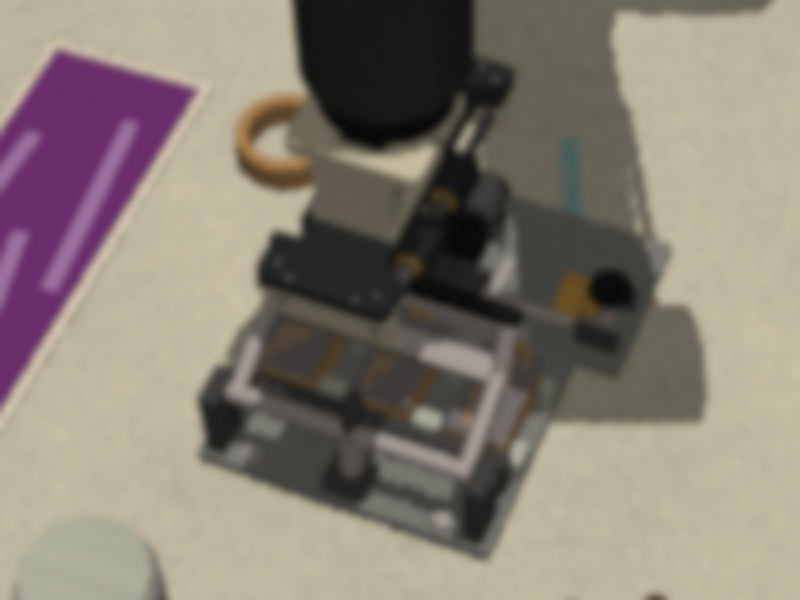

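```bash
python3 -m handwheel '[[-0.58,0.05,-0.66,0],[-0.52,0.04,-0.71,0],[-0.45,0.04,-0.76,0],[-0.38,0.03,-0.79,0],[-0.31,0.02,-0.83,0],[-0.23,0.02,-0.85,0],[0,0,0,0],[0,0,0,0]]' 1 40
```

```text
t: 28.05
eef_pos: [0.5176, -0.0274, 0.2608]
ee_rot: [-3.136, -0.0, -1.651]
force: [0.2, -0.9, 23.7]
width: 0.0128
```

```bash
python3 -m handwheel '[[0,0,0,0],[0,0,0,0],[0,0,0,0],[0,0,0,0],[0,0,0,0]]' 0.62 20;  python3 -m handwheel '[[0,0,1,0],[0,0,2,0],[0,0,3,0],[0,0,3,0],[0,0,3,0],[0,-4,0,0],[0,-4,0,0],[0,-4,0,0],[0,-4,0,0],[0,-4,0,0],[0,0,0,0]]'; python3 - <<'E'
from h import *
g=grab("scene"); crop(g,210,150,200,150,4,"l1s.png"); g=grab("top"); crop(g,270,190,120,150,4,"l1t.png")
print(arm.get_state()["eef_pos"])
for n in("top","scene"):
    f=grab(n);P=cloud(f); S=P.copy(); d=(P[...,:2]*1000-O)@RS; S[...,:2]=d; S[...,2]*=1000
    m=(np.abs(S[...,1])<68)&(S[...,0]>-45)&(S[...,0]<-8)&(S[...,2]>76)&(S[...,2]<120)
    X=S[m]; print(n,len(X),np.median(X,0),np.percentile(X[:,2],[50,80,95]))
E
```

```text
t: 28.55
eef_pos: [0.5155, -0.0275, 0.2574]
ee_rot: [3.14, -0.001, -1.654]
force: [0.0, -0.9, -0.4]
width: 0.0326
t: 29.65
eef_pos: [0.5155, -0.2309, 0.3783]
ee_rot: [3.141, -0.001, -1.657]
force: [-0.3, 0.5, -0.1]
width: 0.0331
[ 0.51554919 -0.22827078  0.37817732]
top 20 [-27.54654893  55.90779303  91.65548576] [91.65548576 94.83101192 96.17200943]
scene 292 [-19.89223848  -0.15286472  91.564583  ] [91.564583   93.65207145 95.18263921]
```

View pics/l1s.png

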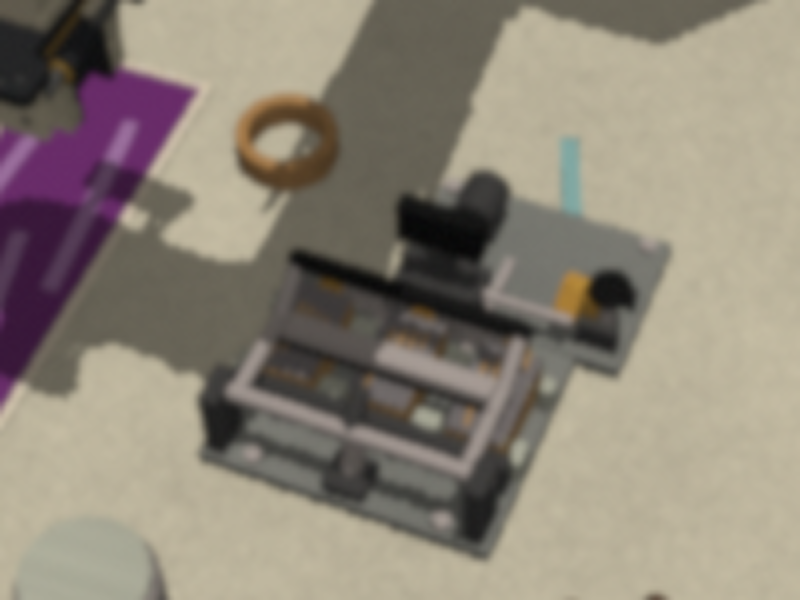

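View pics/l1t.png

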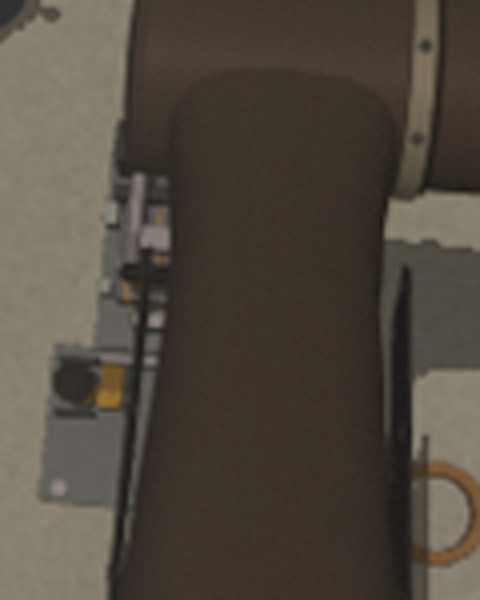

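```bash
python3 -m handwheel '[[-1,3,0,0],[-1,4,0,0],[-1.3,4,0,0],[-1,4,0,0],[-1,4,0,0.005],[0,1.6,0,0],[0,0,-2,0],[0,0,-2.5,0],[0,0,-2,0],[0,0,0,0],[0,0,0,0]]' 0.59 20; python3 - <<'E'
from h import *
g=grab("scene"); crop(g,230,150,200,150,4,"m1s.png"); s=arm.get_state();print(s["eef_pos"],s["ee_rot"],s["width"],st(-80,0,0))
E
```

```text
t: 30.95
eef_pos: [0.463, -0.0207, 0.3136]
ee_rot: [-3.142, -0.0, -1.647]
force: [0.7, -0.2, 1.2]
width: 0.0364
[ 0.46327165 -0.02073902  0.31410365] [-3.14029086e+00  1.94032226e-04 -1.64736001e+00] 0.03577215590164503 [ 0.46234951 -0.02348657  0.        ]
```

View pics/m1s.png

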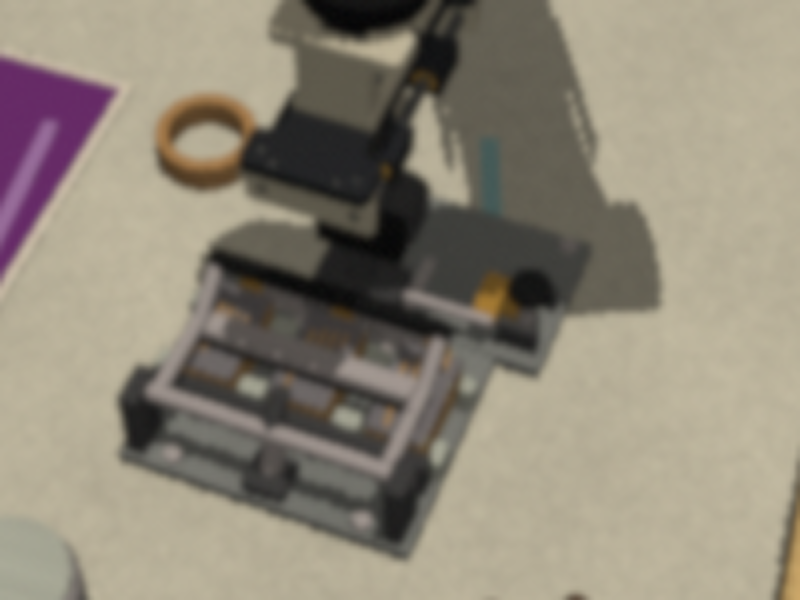

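```bash
python3 -m handwheel '[[-0.1,-0.28,-1.5,0],[0,0,-1.5,0],[0,0,-1.2,0],[0,0,-1,0],[0,0,-0.6,0],[0,0,-0.2,0],[0,0,0,0]]' 0.59 20;python3 -m handwheel '[[0,0,0,0],[0,0,0,0],[0,0,0,0],[0,0,0,0],[0,0,0,0],[0,0,0,0]]' 1 50
```

```text
t: 31.7
eef_pos: [0.4621, -0.0241, 0.2532]
ee_rot: [-3.141, 0.0, -1.649]
force: [-0.2, -0.5, -0.2]
width: 0.0359
t: 32.3
eef_pos: [0.4622, -0.0241, 0.2533]
ee_rot: [-3.141, 0.0, -1.648]
force: [-0.7, -1.1, 2.6]
width: 0.0143
```

```bash
python3 -m handwheel '[[-0.5,0.04,0,0],[-0.5,0.04,0,0],[-0.5,0.04,0,0],[-0.5,0.04,0,0],[-0.5,0.04,0,0],[-0.5,0.04,0,0],[-0.5,0.04,0,0],[-0.5,0.04,0,0],[-0.4,0.03,0,0],[0,0,0,0],[0,0,0,0]]' 1 50
```

```text
t: 33.4
eef_pos: [0.4189, -0.0207, 0.2533]
ee_rot: [-3.138, 0.0, -1.648]
force: [12.9, -8.6, -7.6]
width: 0.0134
```

```bash
python3 -m handwheel '[[-0.15,0.01,0,0],[0,0,0,0],[0,0,0,0]]' 1 50; python3 -m handwheel '[[0.3,-0.02,0,0],[0.2,-0.02,0,0],[0,0,0,0],[0,0,0,0]]' 1 50
```

```text
t: 33.7
eef_pos: [0.4176, -0.0206, 0.2533]
ee_rot: [-3.138, 0.0, -1.648]
force: [12.0, -8.7, -9.4]
width: 0.0138
t: 34.1
eef_pos: [0.4226, -0.021, 0.2532]
ee_rot: [-3.138, 0.0, -1.648]
force: [12.1, -7.2, -6.4]
width: 0.014
```

```bash
python3 -m handwheel '[[0.15,-0.01,0,0],[0,0,0,0],[0,0,0,0]]' 1 50; python3 - <<'E'
from h import *
g=grab("scene"); crop(g,270,160,120,90,6,"n1s.png"); s=arm.get_state();print(s["force"],s["moment"])
g=grab("top"); crop(g,270,240,120,90,6,"n1t.png")
E
```

```text
t: 34.4
eef_pos: [0.4236, -0.0211, 0.2532]
ee_rot: [-3.139, 0.0, -1.648]
force: [7.6, -5.6, -3.6]
width: 0.0134
[ 7.64080346 -5.85933085 -3.35596562] [-1.84742729 -2.58847973  0.05340261]
```

View pics/n1s.png

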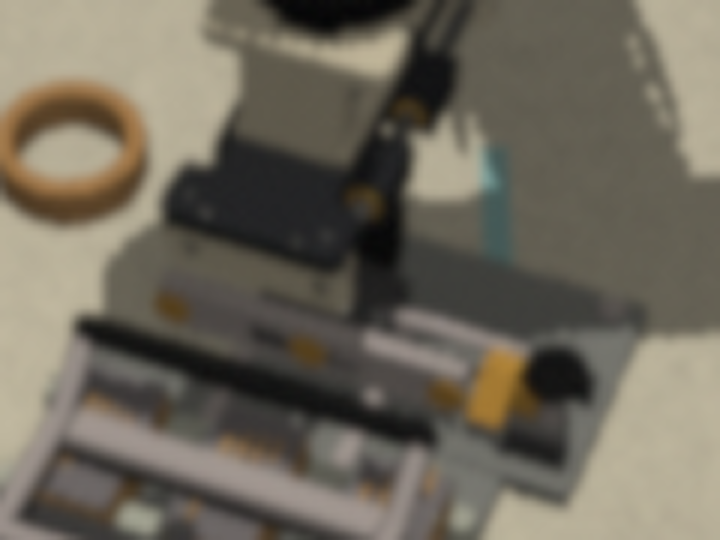

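View pics/n1t.png

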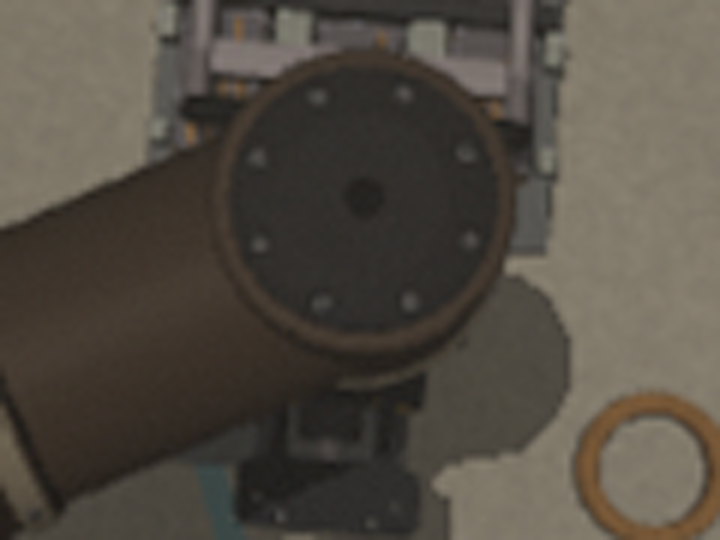

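```bash
python3 -m handwheel '[[0.15,-0.01,0,0],[0,0,0,0],[0,0,0,0]]' 1 50; python3 -m handwheel '[[0,0,0,0],[0,0,0,0],[0,0,0,0],[0,0,0,0]]' 0.6 20
```

```text
t: 34.8
eef_pos: [0.4242, -0.0212, 0.2532]
ee_rot: [-3.141, 0.0, -1.649]
force: [0.4, -0.8, 4.3]
width: 0.0137
t: 35.2
eef_pos: [0.4242, -0.0212, 0.2528]
ee_rot: [3.141, -0.0, -1.649]
force: [0.8, 0.8, -0.4]
width: 0.0343
```

```bash
python3 -m handwheel '[[0,0,2,0],[0,0,3,0],[0,0,2,0],[0.5,2.5,0,0],[0.5,3,0,0],[0.5,3,0,0],[0.5,2,0,0],[0.6,0.4,0,0],[0,0,0,0],[0,0,0,0]]' 1 20; python3 - <<'E'
from h import *
g=grab("scene"); crop(g,250,150,160,120,5,"o1s.png"); s=arm.get_state();print(s["eef_pos"],s["force"],s["width"],st(-101,110,56),proj(g,st(-101,110,56)))
P=cloud(g);S=P.copy(); S[...,:2]=(P[...,:2]*1000-O)@RS; S[...,2]*=1000
m=(S[...,0]>-140)&(S[...,0]<-60)&(np.abs(S[...,1])<35)&(S[...,2]>80)&(S[...,2]<112); print("paddle",m.sum(),np.median(S[m],0),np.percentile(S[m][:,0],[5,95]))
E
```

```text
t: 36.2
eef_pos: [0.4502, 0.0872, 0.3226]
ee_rot: [3.141, -0.001, -1.649]
force: [-1.2, 0.2, -0.5]
width: 0.0006
[0.450094   0.08702262 0.3227022 ] [-0.25175743 -0.76128709  0.9424712 ] 0.0002964359777226836 [0.45009597 0.08782763 0.056     ] [362.85481133 220.90054479]
paddle 226 [-1.12280278e+02 -4.91472630e-02  1.01473291e+02] [-122.75752865 -109.4462911 ]
```

View pics/o1s.png

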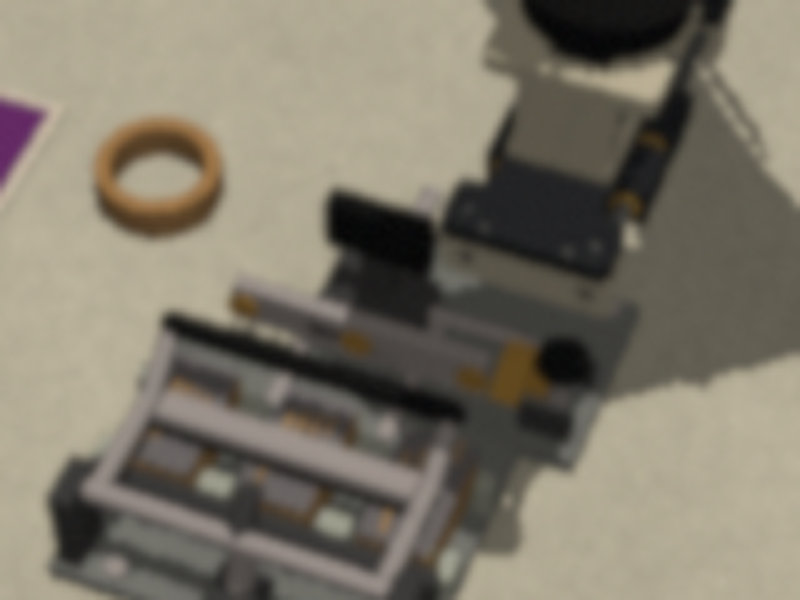

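```bash
python3 -m handwheel '[[0,0.05,-2,0],[0,0,-2.5,0],[0,0,-2.5,0],[0,0,-1.2,0],[0,0,0,0]]' 1 20; python3 -m handwheel '[[0,0,-0.4,0],[0,0,-0.4,0],[0,0,-0.4,0],[0,0,-0.3,0],[0,0,0,0],[0,0,0,0]]' 1 20
```

```text
t: 36.75
eef_pos: [0.4496, 0.0871, 0.2395]
ee_rot: [3.139, -0.002, -1.65]
force: [0.0, 0.1, 0.2]
width: 0.0005
t: 37.35
eef_pos: [0.4507, 0.0884, 0.2264]
ee_rot: [-3.141, 0.0, -1.649]
force: [1.1, -1.3, 2.3]
width: 0.0003
```

```bash
python3 -m handwheel '[[0,0,-0.2,0],[0,0,-0.2,0],[0,0,-0.1,0],[0,0,0,0],[0,0,0,0]]' 1 20; python3 - <<'E'
from h import *
g=grab("scene"); crop(g,250,150,160,120,5,"p1s.png"); s=arm.get_state();print(s["eef_pos"],s["force"])
P=cloud(g);S=P.copy(); S[...,:2]=(P[...,:2]*1000-O)@RS; S[...,2]*=1000
m=(S[...,0]>-140)&(S[...,0]<-60)&(np.abs(S[...,1])<35)&(S[...,2]>80)&(S[...,2]<112); print("paddle",m.sum(),np.median(S[m],0),np.percentile(S[m][:,0],[5,95]))
E
```

```text
t: 37.85
eef_pos: [0.4507, 0.0885, 0.2211]
ee_rot: [-3.141, 0.0, -1.649]
force: [1.9, -0.6, 2.5]
width: 0.0008
[0.4506578  0.08843695 0.22109899] [ 2.19344791 -0.58632473  3.94864115]
paddle 242 [-73.45730617   0.46062638 101.05787234] [-83.49531579 -70.76219365]
```

View pics/p1s.png

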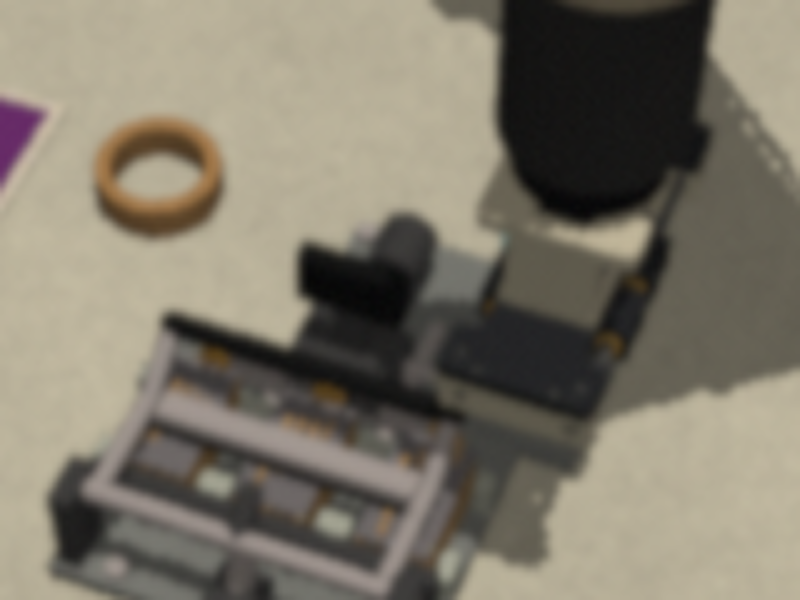

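The striker fired: the paddle is back at stamp x ≈ -80 and the sear has dropped. Next I'll reopen the clamp.

```bash
python3 -m handwheel '[[0,0,2,0],[0,0,3,0],[0,0,4,0],[1,-2,2,0],[1.5,-3,0,0],[2,-3,0,0],[1.5,-3,0,0],[0.6,-0.6,0,0],[0,0,0,0],[0,0,-2,0],[0,0,0,0],[0,0,0,0]]' 0.62 20
```

```text
t: 39.1
eef_pos: [0.5159, -0.0271, 0.3109]
ee_rot: [3.14, -0.001, -1.648]
force: [0.4, 0.6, 1.3]
width: 0.0334
```

```bash
python3 -m handwheel '[[0.05,-0.05,-1.8,0],[0,0,-1.8,0],[0,0,-1,0],[0,0,-0.7,0],[0,0,0,0],[0,0,0,0]]' 0.62 20; python3 -m handwheel '[[0,0,0,0],[0,0,0,0],[0,0,0,0],[0,0,0,0],[0,0,0,0],[0,0,0,0]]' 1 40
```

```text
t: 39.7
eef_pos: [0.5172, -0.028, 0.2585]
ee_rot: [-3.141, 0.0, -1.648]
force: [0.4, -0.0, -0.4]
width: 0.0332
t: 40.3
eef_pos: [0.518, -0.0281, 0.2586]
ee_rot: [-3.139, 0.0, -1.648]
force: [4.5, -2.3, -3.2]
width: 0.0129
```

Next I'll run the arc in reverse.

```bash
python3 -m handwheel '[[0.23,-0.02,0.85,0],[0.31,-0.02,0.83,0],[0.38,-0.03,0.79,0],[0.45,-0.04,0.76,0],[0.52,-0.04,0.71,0],[0.58,-0.05,0.66,0],[0.64,-0.05,0.61,0],[0.69,-0.05,0.55,0]]' 1 40
```

```text
t: 41.1
eef_pos: [0.5517, -0.0309, 0.3147]
ee_rot: [3.131, -0.0, -1.65]
force: [-16.8, 10.3, 6.2]
width: 0.0129
```

```bash
python3 -m handwheel '[[0.73,-0.06,0.48,0],[0.78,-0.06,0.42,0],[0.81,-0.06,0.34,0],[0.84,-0.07,0.27,0],[0.86,-0.07,0.19,0],[0.87,-0.07,0.11,0]]' 1 40
```

```text
t: 41.7
eef_pos: [0.6042, -0.0352, 0.336]
ee_rot: [-3.14, -0.0, -1.648]
force: [-1.8, 1.5, 2.9]
width: 0.0129
```

```bash
python3 -m handwheel '[[0.88,-0.07,0.04,0],[0.88,-0.07,-0.04,0],[0.87,-0.07,-0.12,0],[0.86,-0.07,-0.2,0],[0.83,-0.07,-0.28,0],[0.81,-0.06,-0.35,0],[0,0,0,0],[0,0,0,0]]' 1 40; python3 - <<'E'
from h import *
g=grab("scene"); crop(g,210,150,200,150,4,"q1s.png")
E
```

```text
t: 42.5
eef_pos: [0.6556, -0.0392, 0.3232]
ee_rot: [-3.142, 0.0, -1.649]
force: [4.9, 1.0, -6.1]
width: 0.0126
```

View pics/q1s.png

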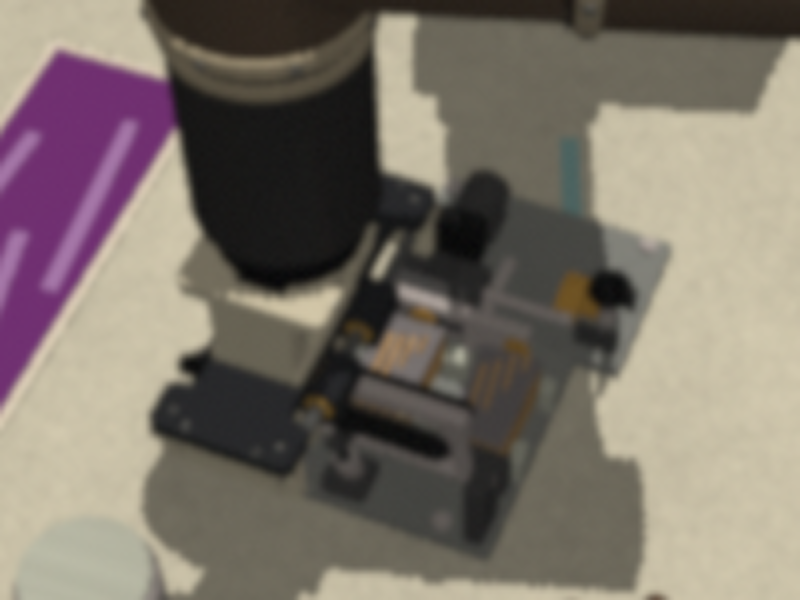

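```bash
python3 -m handwheel '[[0,0,0,0],[0,0,0,0],[0,0,0,0],[0,0,0,0],[0,0,1,0],[0,0,3,0],[0,0,3,0]]' 0.62 20;python3 -m handwheel '[[-1,-3,0,0.14],[-1,-4,0,0.14],[-1,-4,0,0.14],[-1,-4,0,0.14],[-1,-4,0,0.14],[-1,-4,0,0.14],[-1,-2,0,0.14],[-1,0,0,0.14],[-1,0,0,0.14],[-1,0,0,0.14],[-1,0,0,0.14],[0,0,0,0.03],[0,0,0,0]]' 0.46 20; python3 - <<'E'
from h import *
g=grab("scene"); crop(g,230,170,170,130,4,"r1s.png");f=grab("top");crop(f,270,190,160,120,5,"r1t.png")
s=arm.get_state();print(s["eef_pos"],s["ee_rot"])
for n,F in(("top",f),("scene",g)):
  P=cloud(F);S=P.copy(); S[...,:2]=(P[...,:2]*1000-O)@RS; S[...,2]*=1000
  m=(np.abs(S[...,1])<70)&(S[...,0]>95)&(S[...,0]<135)&(S[...,2]>140)&(S[...,2]<180); print(n,m.sum(),np.median(S[m],0))
  print([ (np.round(b[0],1),b[1],b[2]) for b in blocks(F,box=(.49,.577,-.16,.1),zt=.046,ztol=.005)])
E
```

```text
t: 43.25
eef_pos: [0.6549, -0.0393, 0.3953]
ee_rot: [3.14, -0.001, -1.649]
force: [1.1, 0.2, 1.1]
width: 0.0335
t: 44.55
eef_pos: [0.5448, -0.2893, 0.3953]
ee_rot: [3.141, -0.001, -0.079]
force: [-0.0, -0.1, -0.3]
width: 0.0471
[ 0.54514829 -0.28920665  0.39484987] [ 3.14139664e+00 -7.22598426e-04 -8.00908481e-02]
top 183 [110.29924966  21.57511247 157.88488055]
[(array([544. ,  37.6]), array([39.9, 68.6]), -0.075), (array([542.7, -24.1]), array([30.9, 73. ]), -0.135)]
scene 382 [117.79682276   1.23320728 158.14142404]
[(array([525.8, -94.2]), array([41.4, 44.8]), -0.055), (array([495.2, -11.6]), array([ 16.2, 116. ]), 1.518), (array([530.5, -29.2]), array([40.5, 44.5]), -0.077), (array([544.5,  37. ]), array([41., 67.]), -0.068)]
```

View pics/r1s.png

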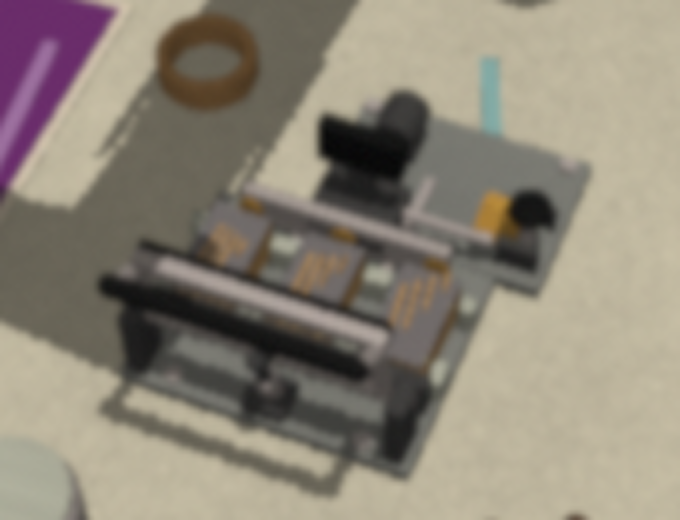

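View pics/r1t.png

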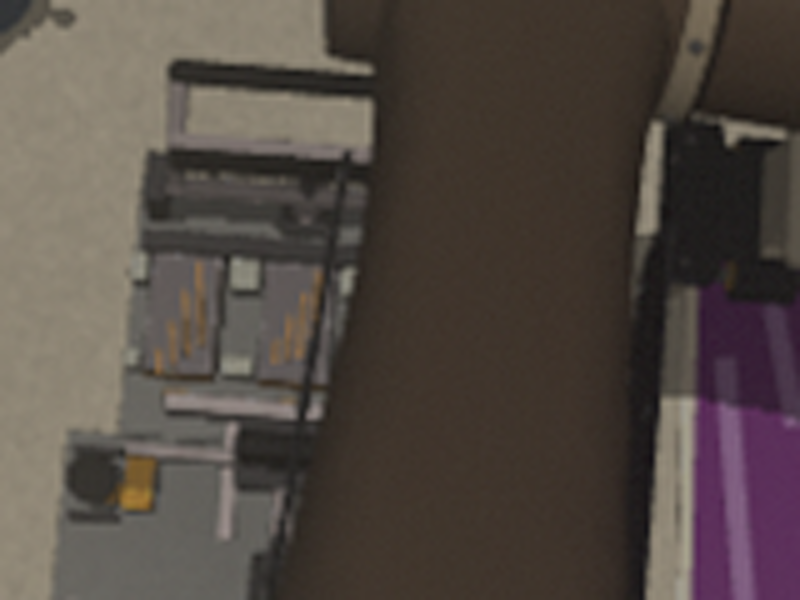

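```bash
python3 -m handwheel '[[0,3,0,0],[0,4,0,0],[0,4,0,0],[0,4,0,0],[0,4,0,0],[0,4,0,0],[0,4,0,0],[0,3.5,0,0],[-0.1,2.1,0,0],[0,0,0,0],[0,0,-3,0],[0,0,-4,0],[0,0,-4,0],[0,0,-3,0],[0,0,0,0],[0,0,0,0]]' 0.48 20
```

```text
t: 46.25
eef_pos: [0.5446, 0.0365, 0.2547]
ee_rot: [3.141, 0.0, -0.079]
force: [-0.1, -0.2, -0.4]
width: 0.0456
```

```bash
python3 -m handwheel '[[0,0.05,-1.5,0],[0,0,-1,0],[0,0,-0.8,0],[0,0,-0.7,0],[0,0,-0.6,0],[0,0,-0.4,0],[0,0,0,0]]' 0.48 20; python3 -m handwheel '[[0,0,0,0],[0,0,0,0],[0,0,0,0],[0,0,0,0],[0,0,0,0]]' 1 20
```

```text
t: 46.95
eef_pos: [0.544, 0.0373, 0.2037]
ee_rot: [3.141, 0.001, -0.079]
force: [0.5, 0.6, -0.8]
width: 0.0457
t: 47.45
eef_pos: [0.5441, 0.0374, 0.2043]
ee_rot: [-3.142, -0.0, -0.079]
force: [0.2, 1.1, 1.1]
width: 0.0399
```

```bash
python3 -m handwheel '[[0,0,2,0],[0,0,3,0],[0,0,4,0],[0,2,3,0],[0.3,3,0,0.03],[0.3,4,0,0.03],[0.3,4,0,0.03],[0.3,4,0,0.005],[0.3,4,0,0],[0.3,4,0,0],[0.3,3,0,0],[0.14,2.75,0,0],[0,0,0,0],[0,0,0,0]]' 1 20; python3 - <<'E'
from h import *
g=grab("scene"); crop(g,380,170,150,160,4,"s1s.png");s=arm.get_state();print(s["eef_pos"],s["ee_rot"],s["width"])
P=cloud(g); m=(P[...,2]>.022)&(P[...,2]<.034)&(P[...,0]>.33)&(P[...,0]<.65)&(P[...,1]>.25)&(P[...,1]<.43)
print(cv2.minAreaRect((P[m][:,:2]*1000).astype(np.float32)))
E
```

```text
t: 48.85
eef_pos: [0.5662, 0.3452, 0.3235]
ee_rot: [3.141, 0.001, 0.017]
force: [0.0, -0.6, -1.0]
width: 0.0395
[0.5662612  0.34454111 0.32368209] [3.14085650e+00 8.74263626e-04 1.63913580e-02] 0.03974012856905691
((524.6612548828125, 342.5820007324219), (186.39395141601562, 120.35668182373047), 1.0872565507888794)
```

View pics/s1s.png

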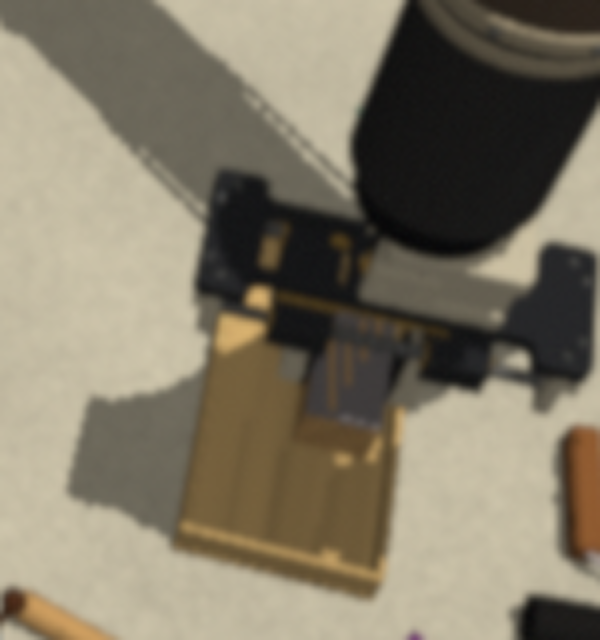

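```bash
python3 -m handwheel '[[0,0,-3,0],[0,0,-3,0],[0,0,-3,0],[0,0,-1.5,0],[0,0,-1,0],[0,0,-0.6,0],[0,0,-0.4,0],[0,0,-0.1,0],[0,0,0,0],[0,0,0,0]]' 1 20
```

```text
t: 49.9
eef_pos: [0.5667, 0.3451, 0.199]
ee_rot: [-3.141, -0.001, 0.016]
force: [-0.5, 0.1, -1.8]
width: 0.0397
```

```bash
python3 -m handwheel '[[0,0,0,0],[0,0,0,0],[0,0,0,0],[0,0,0,0],[0,0,1,0],[0,0,2,0],[0,0,4,0],[0,0,4,0],[0,-2,4,0],[-0.3,-4,2,-0.03],[-0.3,-4,0,-0.03],[-0.3,-4,0,-0.03],[-0.5,-4,0,-0.005],[-0.5,-4,0,0],[-0.5,-4,0,0],[-0.5,-4,0,0],[0,-4,0,0],[0,-3,0,0],[0,-0.4,0,0],[0,0,0,0]]' 0.47 20; python3 - <<'E'
from h import *
g=grab("scene"); crop(g,210,150,300,180,2,"u1s.png");s=arm.get_state();print(s["eef_pos"],s["ee_rot"],s["width"])
f=grab("top")
for o in blocks(f,box=(.34,.64,.28,.41),zt=.039,ztol=.006):print(o)
for o in blocks(f,box=(.34,.577,-.15,.1),zt=.046,ztol=.006):print(o)
E
```

```text
t: 51.9
eef_pos: [0.5374, -0.0301, 0.3689]
ee_rot: [-3.141, -0.001, -0.081]
force: [0.3, 0.3, 0.0]
width: 0.0462
[ 0.53748905 -0.02935476  0.36874799] [-3.14125684e+00 -7.69906112e-04 -7.97317197e-02] 0.04644638568506294
(array([524.6, -27.8]), array([39.9, 40. ]), -0.077, 180, np.float64(0.0466), array([524.5, -27.8]))
(array([518.5, -92.6]), array([35.1, 38.1]), -1.564, 149, np.float64(0.0458), array([516. , -93.2]))
(array([485.4, -24.6]), array([ 19.3, 144.4]), 1.494, 218, np.float64(0.0466), array([486.8, -24.8]))
(array([445.2, -21.5]), array([22.2, 57.7]), 1.501, 85, np.float64(0.0433), array([449.2, -22.4]))
(array([400.2, -19.7]), array([29.8, 57.2]), -0.165, 130, np.float64(0.0465), array([392.5, -17.9]))
```

View pics/u1s.png

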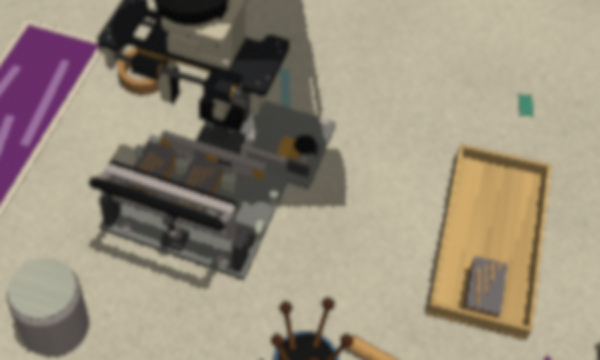

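```bash
python3 -m handwheel '[[0.1,0.05,-3,0],[0,0,-4,0],[0,0,-3.5,0],[0,0,-1.5,0],[0,0,-1,0],[0,0,-1,0],[0,0,-0.9,0],[0,0,-0.8,0],[0,0,-0.5,0],[0,0,-0.3,0],[0,0,0,0],[0,0,0,0]]' 0.48 20; python3 -m handwheel '[[0,0,0,0],[0,0,0,0],[0,0,0,0],[0,0,0,0],[0,0,0,0]]' 1 20
```

```text
t: 53.2
eef_pos: [0.5387, -0.0287, 0.2035]
ee_rot: [-3.141, -0.0, -0.079]
force: [0.4, -0.1, -0.3]
width: 0.0459
t: 53.7
eef_pos: [0.5387, -0.0287, 0.2035]
ee_rot: [-3.142, -0.001, -0.079]
force: [-0.8, -0.4, 5.2]
width: 0.0398
```

```bash
python3 -m handwheel '[[0,0,2,0],[0,0,3,0],[0,0,4,0],[0,2,4,0],[0,3,0,0.03],[-0.5,4,0,0.03],[-0.5,4,0,0.03],[-0.8,4,0,0.005],[-0.8,4,0,0],[-0.8,4,0,0],[-0.8,4,0,0],[-0.65,4,0,0],[0,3,0,0],[0,1.2,0,0],[0,0,0,0],[0,0,0,0]]' 1 20; python3 - <<'E'
from h import *
g=grab("scene"); crop(g,380,170,150,160,4,"v1s.png");s=arm.get_state();print(s["eef_pos"],s["ee_rot"],s["width"])
E
```

```text
t: 55.3
eef_pos: [0.4898, 0.3428, 0.3326]
ee_rot: [3.141, 0.001, 0.016]
force: [0.3, 0.4, -0.9]
width: 0.04
[0.48993256 0.34237498 0.33278782] [3.14088030e+00 7.91324462e-04 1.55993762e-02] 0.039812958747869186
```

View pics/v1s.png

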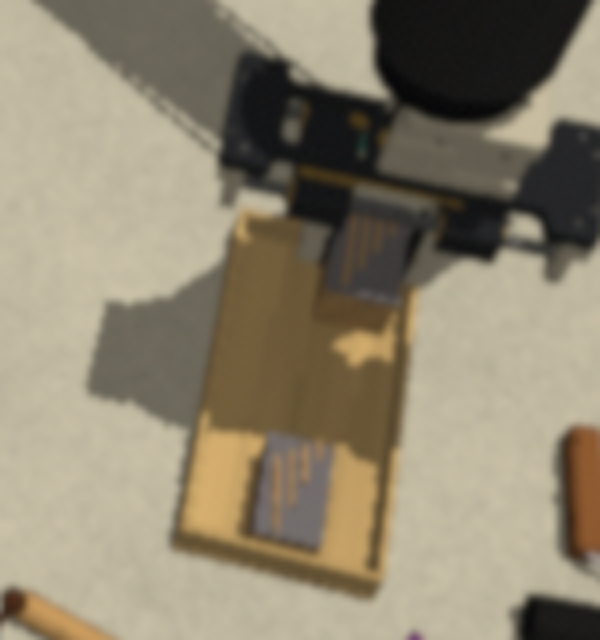

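```bash
python3 -m handwheel '[[-0.05,0.1,-3,0],[0,0,-4,0],[0,0,-3,0],[0,0,-1.5,0],[0,0,-0.9,0],[0,0,-0.6,0],[0,0,-0.3,0],[0,0,-0.1,0],[0,0,0,0],[0,0,0,0]]' 1 20
```

```text
t: 56.35
eef_pos: [0.4896, 0.3445, 0.1999]
ee_rot: [-3.141, -0.001, 0.016]
force: [-1.3, -0.6, 0.3]
width: 0.0398
```

```bash
python3 -m handwheel '[[0,0,0,0],[0,0,0,0],[0,0,0,0],[0,0,0,0],[0,0,1,0],[0,0,2,0],[0,0,4,0],[0,0,4,0],[0.2,-2,4,0],[0.5,-4,2,-0.03],[0.5,-4,0,-0.03],[0.5,-4,0,-0.03],[0.5,-4,0,-0.005],[0.5,-4,0,0],[0.5,-4,0,0],[0.5,-4,0,0],[0.5,-4,0,0],[0.3,-4,0,0],[0,-4,0,0],[0,-1.6,0,0]]' 0.47 20; python3 - <<'E'
from h import *
g=grab("scene"); crop(g,210,150,300,180,2,"w1s.png");s=arm.get_state();print(s["eef_pos"],s["ee_rot"],s["width"])
f=grab("top")
for o in blocks(f,box=(.34,.64,.28,.41),zt=.039,ztol=.006):print(o)
for o in blocks(g,box=(.34,.64,.28,.41),zt=.039,ztol=.006):print(o)
for o in blocks(f,box=(.5,.577,-.15,-.065),zt=.046,ztol=.006):print(o)
for o in blocks(g,box=(.5,.577,-.15,-.065),zt=.046,ztol=.006):print(o)
E
```

```text
t: 58.35
eef_pos: [0.534, -0.0945, 0.3699]
ee_rot: [3.141, -0.0, -0.081]
force: [-0.3, 0.8, 0.1]
width: 0.0461
[ 0.53400531 -0.09512908  0.36983395] [ 3.14107384e+00 -8.15537254e-05 -8.13290886e-02] 0.04673889365745049
(array([573.1, 345.1]), array([41. , 71.1]), 0.053, 319, np.float64(0.0394), array([572.6, 344.6]))
(array([491.9, 344.7]), array([41.8, 67.3]), 0.007, 326, np.float64(0.039), array([492. , 344.9]))
(array([496.6, 343.3]), array([40.4, 75.2]), 0.023, 413, np.float64(0.0391), array([496.5, 343.4]))
(array([577. , 343.4]), array([40.5, 74.1]), 0.017, 466, np.float64(0.039), array([578.1, 343.5]))
(array([521.1, -93. ]), array([39.7, 41.2]), -0.086, 182, np.float64(0.0459), array([520.1, -93.2]))
(array([525.8, -94.2]), array([41.4, 44.8]), -0.055, 225, np.float64(0.0463), array([526.2, -94. ]))
```

View pics/w1s.png

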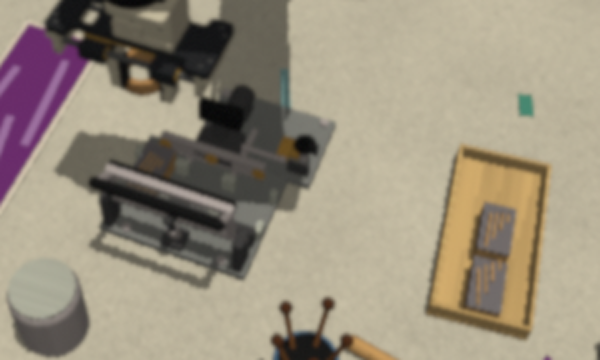

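```bash
python3 -m handwheel '[[0.1,0.05,-3,0],[0,0,-4,0],[0,0,-3.5,0],[0,0,-1.5,0],[0,0,-1,0],[0,0,-1,0],[0,0,-0.9,0],[0,0,-0.9,0],[0,0,-0.5,0],[0,0,-0.3,0],[0,0,0,0],[0,0,0,0]]' 0.47 20; python3 -m handwheel '[[0,0,0,0],[0,0,0,0],[0,0,0,0],[0,0,0,0],[0,0,0,0]]' 1 20
```

```text
t: 59.65
eef_pos: [0.5356, -0.0911, 0.2033]
ee_rot: [-3.142, -0.0, -0.079]
force: [0.5, 0.1, 0.1]
width: 0.0462
t: 60.15
eef_pos: [0.5357, -0.0917, 0.2036]
ee_rot: [3.141, -0.0, -0.078]
force: [0.7, -5.0, 0.4]
width: 0.0396
```

```bash
python3 -m handwheel '[[0,-0.1,1,0],[0,-0.1,3,0],[0,0,4,0],[0,2,4,0],[-0.5,3,0,0.03],[-1,4,0,0.03],[-1,4,0,0.03],[-1.2,4,0,0.005],[-1.2,4,0,0],[-1.5,4,0,0],[-1.5,4,0,0],[-1.5,4,0,0],[-1.5,4,0,0],[-1.1,3.6,0,0],[-0.37,2.9,0,0],[0,0,0,0],[0,0,0,0]]' 1 20; python3 - <<'E'
from h import *
g=grab("scene"); crop(g,380,130,150,160,4,"x1s.png");s=arm.get_state();print(s["eef_pos"],s["ee_rot"],s["width"])
P=cloud(g); m=(np.abs(P[...,0]-.41)<.08)&(np.abs(P[...,1]-.343)<.016)&(P[...,2]>.10)&(P[...,2]<.172); X=P[m]
print(m.sum(),np.percentile(X[:,0],[2,50,90,98]))
E
```

```text
t: 61.85
eef_pos: [0.4113, 0.3423, 0.3234]
ee_rot: [3.142, 0.0, 0.017]
force: [0.1, -0.3, -0.6]
width: 0.0399
[0.41150406 0.34155478 0.3233298 ] [3.14139195e+00 4.56831884e-04 1.65383265e-02] 0.03985760084494781
396 [0.39205574 0.43417431 0.44901953 0.45023738]
```

View pics/x1s.png

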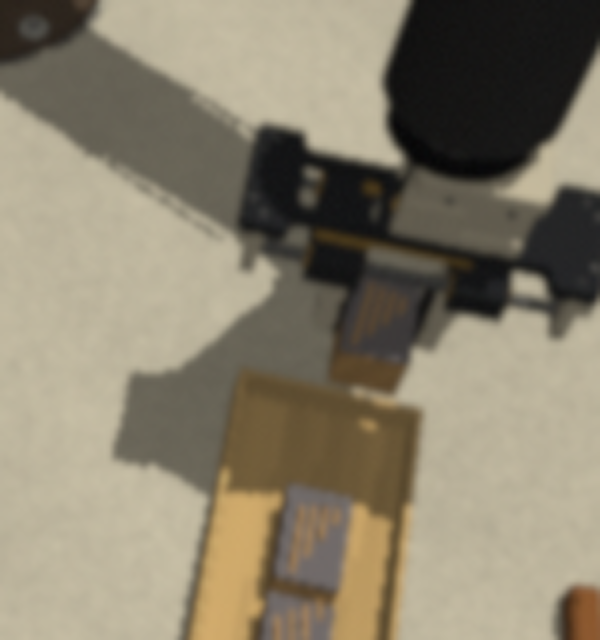

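```bash
python3 -m handwheel '[[0,0.1,-3,0],[0,0,-3,0],[0,0,-3,0],[0,0,-1.5,0],[0,0,-0.9,0],[0,0,-0.6,0],[0,0,-0.3,0],[0,0,-0.15,0],[0,0,0,0],[0,0,0,0]]' 1 20
```

```text
t: 62.9
eef_pos: [0.4119, 0.343, 0.1993]
ee_rot: [-3.141, -0.001, 0.016]
force: [0.1, -0.3, -0.4]
width: 0.0397
```

```bash
python3 -m handwheel '[[0,0,0,0],[0,0,0,0],[0,0,0,0],[0,0,0,0],[0,0,1,0],[0,0,2,0],[0,0,4,0],[0,0,4,0],[0,0,4,0],[0,0,4,0],[0,4,0,0],[0,4,0,0],[0,4,0,0],[0,4,0,0],[0,4,0,0],[0,2,0,0],[0,0,0,0]]' 0.47 20; python3 - <<'E'
from h import *
g=grab("scene"); crop(g,200,130,300,200,2,"y1s.png");f=grab("top");crop(f,150,130,230,200,3,"y1t.png")
s=arm.get_state();print(s["eef_pos"],s["force"])
for o in blocks(g,box=(.34,.64,.28,.41),zt=.039,ztol=.006):print(o)
for o in blocks(f,box=(.34,.64,.28,.41),zt=.039,ztol=.006):print("top",o)
for n,F in(("top",f),("scene",g)):
  P=cloud(F);S=P.copy(); S[...,:2]=(P[...,:2]*1000-O)@RS; S[...,2]*=1000
  m=(np.abs(S[...,1])<70)&(S[...,0]>95)&(S[...,0]<135)&(S[...,2]>140)&(S[...,2]<180); print(n,m.sum(),np.median(S[m],0))
  m=(S[...,0]>-140)&(S[...,0]<-60)&(np.abs(S[...,1])<35)&(S[...,2]>80)&(S[...,2]<112); print("paddle",m.sum(),np.median(S[m],0))
E
```

```text
t: 64.6
eef_pos: [0.4113, 0.5651, 0.388]
ee_rot: [3.141, 0.0, 0.018]
force: [-0.3, -0.4, -1.4]
width: 0.0464
[0.41160974 0.56279558 0.38857898] [-0.223645    0.0160813   0.23970611]
(array([417.2, 341.9]), array([40.5, 75.1]), 0.016, 369, np.float64(0.0392), array([417.3, 341.9]))
(array([496.4, 343.2]), array([40.6, 74.7]), 0.023, 416, np.float64(0.0389), array([496.7, 343.5]))
(array([577.3, 343.4]), array([40.5, 74.7]), 0.017, 463, np.float64(0.039), array([578. , 343.5]))
top (array([573.2, 345.1]), array([41. , 70.9]), 0.053, 314, np.float64(0.0392), array([573. , 344.6]))
top (array([491.9, 344.3]), array([42. , 67.5]), 0.014, 328, np.float64(0.0392), array([492.2, 345. ]))
top (array([412.4, 342.7]), array([42. , 68.7]), 0.01, 352, np.float64(0.0394), array([412.3, 343.4]))
top 262 [110.48844895   0.2813248  158.07526747]
paddle 129 [-83.47526726  -0.11760658 106.33291198]
scene 380 [117.60969885   1.62624188 157.9785963 ]
paddle 243 [-73.30755809   1.35786376 101.04483369]
```

View pics/y1s.png

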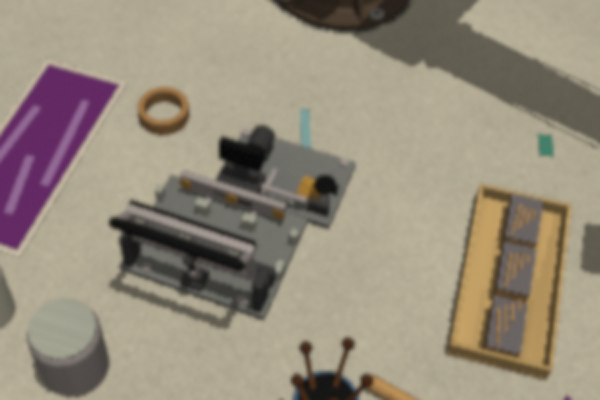

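View pics/y1t.png

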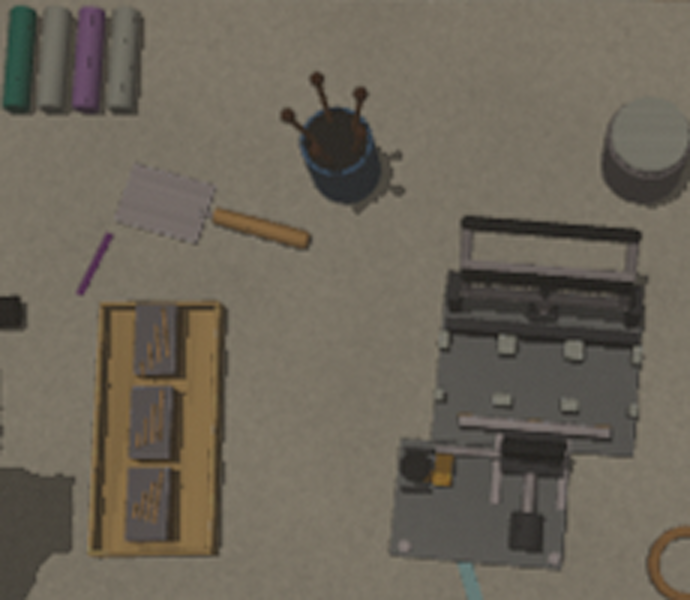

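```bash
python3 - <<'E'
from station import arm
print(arm.job_done()); print(arm.get_state()["t"])
E
```

```text
the job is handed in; nothing more can be done
None
the job is handed in; nothing more can be done
```

The job is done and handed in, with the robot's clock at about 65 s of the 210 s allowed. Each of the three blocks got its own lane. I swung the clamp over them, drew the striker back about 45 mm until the sear held it, let go, and pressed the trip pad. The paddle jumped from about 40 mm back to its rest position, so the striker fired. I then reopened the clamp and moved the blocks to the tray.

**Last checks before handing in:**
- **Blocks:** all three lie flat and grey side up in the tray, with every top at about 39 mm, which matches the tray floor plus the block height.
- **Clamp:** the bar is back at its fully open position.
- **Striker:** the paddle is at rest, so it is uncocked.
- **Surroundings:** the last pictures show nothing on the table disturbed in the area around the stamp, tray and panel. I made no such check on the mug, the glue bottle or the turquoise look-alike at the end.
- **Robot:** it stood clear and touched nothing.

**Disagreements and weak points:**
- The two cameras disagreed by 4–6 mm in x throughout. I used the top view for placing and kept clearances larger than that.
- The far block ended a few millimetres closer to the tray's end wall than planned.
- When I picked up the third block, the gripper sat about 3 mm off centre and pressed it sideways with about 5 N, with no visible harm.
- I did not see the marks on the block ends directly.

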